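# Take two delivery piles apart and dress the shop display

### The job

Take the two delivery piles apart and dress the display: the tin goes in the round tray, and each carton lies squarely in the oblong tray made for its size. The two beech boards go on the corner stand, the long one flat at the bottom and the short one flat on top of it, both pushed up snug and square against both fences. Leave the amber bottle standing where it is.

Things in the scene. Friction and masses are not known exactly. Their poses are not given: they have to be found in the camera images.
- long_board: Long beech board, 150 (its x) x 66 (its y) x 16 mm (z), with a dark dot (hanging hole) near its -x end. Lies on the table at the start, carrying the large carton, which carries the tin. Loose. Origin: centre of its underside.
- short_board: Short beech board, 120 (x) x 62 (y) x 16 mm (z), same dark dot near its -x end. Lies on the table at the start, carrying the small carton. Loose. Origin: centre of its underside.
- large_carton: Large plain kraft soap carton, 92 (x) x 60 (y) x 44 mm (z), closed and rigid, about 220 g, white sticker on top. At the start on the long board, roughly lengthwise. Loose. Origin: centre of its underside.
- small_carton: Small plain kraft soap carton, 64 (x) x 46 (y) x 36 mm (z), closed and rigid, about 110 g, white sticker on top. At the start on the short board, roughly lengthwise. Loose. Origin: centre of its underside.
- tin: Round aluminium tin, 56 mm across, 32 mm high, about 100 g, upright. At the start on top of the large carton. Loose. Origin: centre of its underside.
- large_tray: Larger oblong wooden display tray, fixed to the table. Recess 112 (x) x 80 (y) mm with its floor 6 mm above the tray's underside; rim 6 mm wide, 14 mm high overall (8 mm above the floor). The large carton lies in it lengthwise (x along x, either way round). Origin: centre of its underside.
- small_tray: Smaller oblong wooden display tray, fixed to the table. Recess 84 (x) x 66 (y) mm, floor 6 mm above its underside; rim 6 mm wide, 14 mm high overall. The small carton lies in it lengthwise (x along x, either way round). Origin: centre of its underside, on the table.
- round_tray: Round wooden display tray, 88 mm across, fixed to the table. Recess 76 mm across, floor 6 mm above its underside; rim 14 mm high overall. For the tin. Origin: centre of its underside, on the table.
- corner_stand: Fixed wooden stand: base 190 (x) x 96 (y) x 8 mm, two fences, tops 36 mm up. End fence: inner face at x = 80 mm, along y. Side fence: inner face at y = 38 mm, from x = -70 to -22 and 55 to 84; fingers pass in the gap between. Boards lie with x along its x, an end and a long side on the fences: the long board's centre at (5, 5) mm, the short one's at (20, 7). Origin: centre of underside.
- bottle: Amber bottle with a black cap, 52 mm across, 140 mm high, standing loose among the things; not to be moved. Origin: centre of its underside.
There are look-alikes about, which are no part of the job. Leave any green or turquoise look-alike of the short_board alone. Leave any yellow look-alike of the small_carton alone.

How it is judged:
By the outcome, as a careful person would: the job done as asked, in the order asked, and still so for the second after the job is handed in, with the robot touching nothing.
It also fails if it takes over 134 s, if anything falls off the work surface, if the arm or the gripper's body presses on something with over 40 N, if the wrist force passes 120 N, or if a joint passes its speed limit or range.

### The arm

A 6-joint arm with a two-finger parallel gripper is mounted at the origin on the work surface. World frame = base frame: x ahead of the robot, y to its left, z up, the work surface at z = 0. Lengths are in m, angles in rad, forces in N, time in s.
With the tool pointing down it reaches from about 0.225 to 0.725 m from the base axis. Payload 3.1 kg.
Tool frame: the origin (TCP) lies at the very end of the fingers, on their centre line; the grasp point (between the pads) lies 19 mm behind it; z points along the fingers, y is the line along which they close (so a half turn about z gives the same grasp; the last joint's range is limited). The gripper opens to 85 mm and grips with 20 to 120 N. Pads are 22 mm wide; open, the fingers measure 114 mm over their backs; the gripper's body (76 mm by 85 mm) begins 54 mm behind the grasp point. The pads swing forward as they close: fully open they stand 13 mm farther back than shut.
Start: joints at [1.093, 0.048, 0.099, 1.622, 0, 1.443], TCP at [0.18, 0.493, 0.231] pointing down, gripper open.
Joint ranges: [-2.91, 2.91], [-0.99, 1.94], [-1.21, 1.42], [-2.12, 2.29], [-1.49, 1.47], [-3.14, 3.14]. Speed limits (rad/s): [2.79, 2.79, 3.14, 3.14, 3.14, 3.14].

### API

Orientations are given as a unit quaternion [w, x, y, z].
In Python, from bench import telemetry, eyes, workorder gives the robot as it stands.
- The arm moves only by the shell command python3 -m inch 'ROWS' [FORCE]. ROWS is JSON, a list of rows, each an object of numbers: "hand": the opening in per cent of the stroke, from 0 (shut) to 100 (fully open); "tx", "ty", "tz": the shift along the tool's x, y, z in m; "spin": the turn about the tool's z in degrees. In form: [{"hand": .., "tx": .., "ty": .., "tz": .., "spin": ..}, ...]. A call has exactly 5 rows; each row is the pose to reach, as a shift and turn from the pose commanded when the call began, along the tool's axes at that moment; what a row does not reach only later rows make up. A row lasts 1/12 s, in which the tool goes at most 41.7 mm and 7.16 degrees, less where a joint would pass 70% of its speed; a pose out of reach is approached as far as the arm can. A call with a gripper value outside its range is refused whole. The fingers move at their own pace and stop on an object; FORCE is the grip in N (left out, the last holds). Time passes only in rows, so rows that repeat a pose let the fingers close, or fill a call up. It gives the time, the measured TCP pose, the force, the opening and the grip force at its end, in the units of the state.
- telemetry.get_state(): the state, without advancing time (a new reading comes with each control period).
- eyes.camera(name): name is "side" or "top"; returns the picture (480x640x3 uint8, blue, green, red); there is no depth.
- eyes.calibration(name): a dict with "camera_matrix" (3x3 intrinsics, pixels), "k1" (the pictures are not rectified: a ray, as slopes to the right and down, at radius r is drawn at 1 + k1 r^2 times it, then the intrinsics apply), "T" (4x4, takes a point from camera to world coordinates). Camera axes: x right, y down, z forward; pixel columns grow to the right and rows downward; lengths in m; the calibration is good to about 2 mm. A picture is of the moment at which its call begins. calibration takes no time and is no camera call.
- workorder.finish_job(): hands the job in; it is judged then, once.
The state is a dict: "time": time; "joints": joint angles; "qd": joint speeds; "joint_torque": joint torques, N m; "ee_pos": TCP position; "tool_rot": TCP orientation; "contact_force": force on the tool from outside, world axes, zero at the start; "moment": the same for the moment, N m; "opening": finger opening in m; "gripper_force": force on a finger pad.
Only numpy, scipy, OpenCV 4.12 (cv2) and the standard library are available. Lean on these libraries where they do the work, as an engineer would, in place of code of your own. Each camera call takes 0.05 s, during which the arm holds its last target. There are 200 camera calls.

## Working session

There is one attempt and no reset: what is moved stays moved. The work goes in short steps, Python scripts to look and compute and a shell command to move; the robot and the scene stay as the last step left them, time stands still between calls to the robot, and variables do not carry over. Pictures are saved under pics/ and viewed, at most 17 in all, crops included, and the job is handed in when it is done.

```bash
ls; mkdir -p pics; python3 - <<'E'
from bench import telemetry, eyes
import cv2
for n in("top","side"):
    cv2.imwrite(f"pics/{n}0.png",eyes.camera(n)); c=eyes.calibration(n); print(c)
print(telemetry.get_state())
E
```

```text
pics
{'camera_matrix': array([[613.59492949,   0.        , 317.84747482],
       [  0.        , 613.59492949, 236.2341615 ],
       [  0.        ,   0.        ,   1.        ]]), 'k1': -0.06565544057603781, 'T': array([[-0.06767868, -0.97473049,  0.21288512,  0.11706792],
       [-0.99769384,  0.06722203, -0.00939114,  0.07050475],
       [-0.00515674, -0.21302975, -0.9770321 ,  1.91076076],
       [ 0.        ,  0.        ,  0.        ,  1.        ]])}
{'camera_matrix': array([[518.01843695,   0.        , 317.92720198],
       [  0.        , 518.01843695, 240.77392048],
       [  0.        ,   0.        ,   1.        ]]), 'k1': -0.0905240410037425, 'T': array([[ 0.97733749, -0.15128018,  0.1480734 ,  0.313165  ],
       [-0.21101449, -0.6405095 ,  0.73839046, -0.89388995],
       [-0.01686142, -0.75290231, -0.65791626,  0.93533346],
       [ 0.        ,  0.        ,  0.        ,  1.        ]])}
{'time': 0.1, 'joints': array([1.09317855e+00, 4.87186692e-02, 9.77256533e-02, 1.62199861e+00,
       3.07674272e-05, 1.44303321e+00]), 'qd': array([ 0.0010031 , -0.00057399,  0.003829  ,  0.0017411 ,  0.00138892,
       -0.00044564]), 'joint_torque': array([ 2.98014595e-03, -3.39851224e+01,  3.20935678e+01,  1.57885946e-02,
       -1.34151828e-04,  1.01817187e-05]), 'ee_pos': array([0.17967487, 0.49270158, 0.23019791]), 'tool_rot': array([-3.41881514e-04,  1.74036491e-01,  9.84738592e-01, -1.04316074e-03]), 'contact_force': array([-0.52362035, -0.65609233,  0.78697134]), 'moment': array([-0.00726717,  0.02574342,  0.02817094]), 'gripper_force': 0.0, 'opening': 0.08524757329841269}
```

View pics/top0.png

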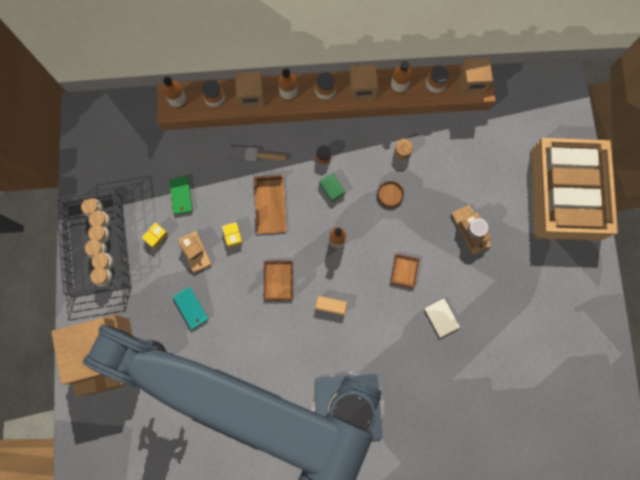

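View pics/side0.png

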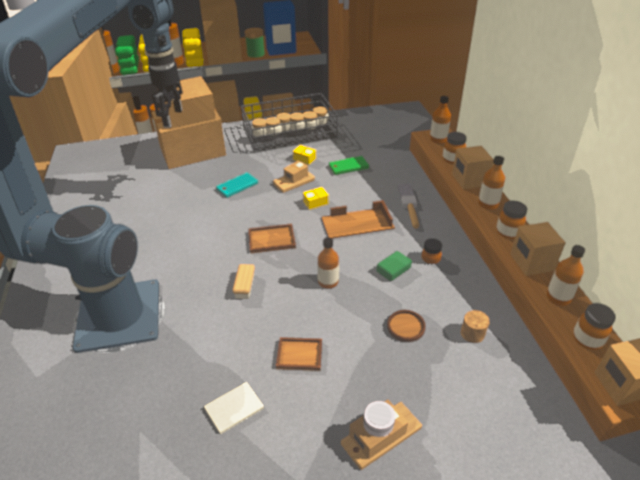

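```bash
cat > h.py <<'E'
import cv2, numpy as np
from scipy.spatial.transform import Rotation as R
from scipy.optimize import least_squares
def mos(spec,out,s=6,w=66,h=50,cols=2):
    "spec: list of (png,cx,cy); tick labels in source pixels"
    t=[]
    for f,cx,cy in spec:
        im=cv2.imread(f); x0=int(cx-w/2); y0=int(cy-h/2)
        c=cv2.warpAffine(im,np.float32([[1,0,-x0],[0,1,-y0]]),(w,h))
        c=cv2.resize(c,None,fx=s,fy=s,interpolation=cv2.INTER_CUBIC)
        for k in range(0,w):
            if (x0+k)%10==0:
                p=int((k+.5)*s); cv2.line(c,(p,0),(p,5),(255,255,255),1); cv2.putText(c,str(x0+k),(p-9,15),0,.33,(255,255,255),1)
        for k in range(0,h):
            if (y0+k)%10==0:
                p=int((k+.5)*s); cv2.line(c,(0,p),(5,p),(255,255,255),1); cv2.putText(c,str(y0+k),(6,p+4),0,.33,(255,255,255),1)
        cv2.rectangle(c,(0,0),(w*s-1,h*s-1),(0,0,0),1); t.append(c)
    cv2.imwrite(out,np.vstack([np.hstack(t[i:i+cols]) for i in range(0,len(t),cols)]))
def proj(cal,P):
    P=np.atleast_2d(P); T=cal["T"]; q=(P-T[:3,3])@T[:3,:3]
    s=q[:,:2]/q[:,2:]; s=s*(1+cal["k1"]*(s**2).sum(1,keepdims=True)); K=cal["camera_matrix"]
    return s*[K[0,0],K[1,1]]+K[:2,2]
def world(cal,uv,z):
    "pixel to the plane at height z"
    K=cal["camera_matrix"]; s0=(np.array(uv,float)-K[:2,2])/K[0,0]; s=s0.copy()
    for _ in range(20): s=s0/(1+cal["k1"]*(s@s))
    T=cal["T"]; d=T[:3,:3]@np.r_[s,1]; return T[:3,3]+d*(z-T[2,3])/d[2]
E
python3 - <<'E'
from h import *
t,s="pics/top0.png","pics/side0.png"
mos([(t,472,228),(t,195,250),(s,380,430),(s,298,175)],"pics/m1.png",s=4,w=100,h=75)
mos([(t,278,281),(t,404,271),(t,390,195),(t,268,205),],"pics/m2.png",s=6)
mos([(s,272,238),(s,300,353),(s,406,325),(s,356,218),],"pics/m3.png",s=5,w=80,h=60)
E
```

```text
(no output)
```

View pics/m1.png

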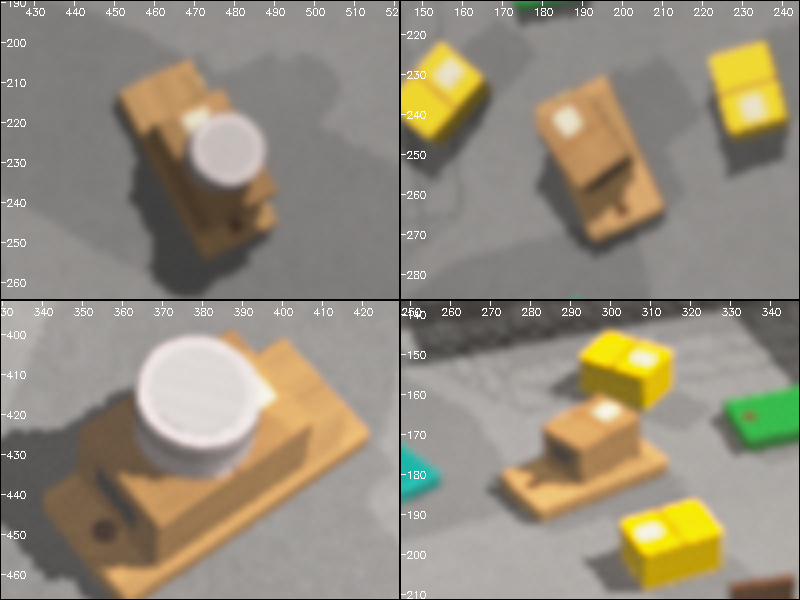

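View pics/m2.png

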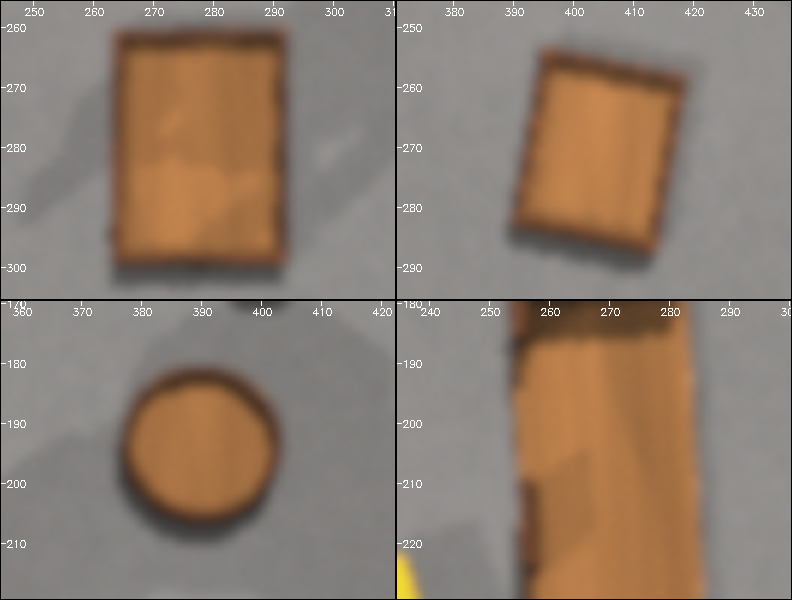

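View pics/m3.png

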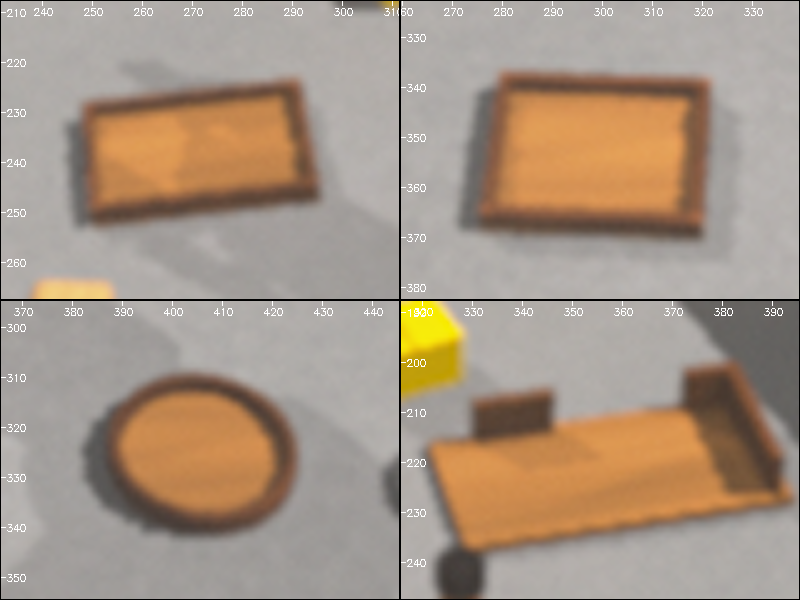

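```bash
cat > fit.py <<'E'
from h import *
from bench import eyes
C={"t":eyes.calibration("top"),"s":eyes.calibration("side")}
def fit(name,pts,x0=(.5,0,0),yaw=True):
    L=np.array([p[3:] for p in pts])/1e3
    def f(q):
        W=L@R.from_euler("z",q[2] if yaw else 0).as_matrix().T+[q[0],q[1],0]
        return np.array([proj(C[p[0]],w)[0]-p[1:3] for p,w in zip(pts,W)]).ravel()
    r=least_squares(f,x0,loss="soft_l1")
    print(name,np.round(r.x[:2],4),"yaw",round(np.degrees(r.x[2]),1),"res",np.round(r.fun.reshape(-1,2),1).tolist())
    return r.x
E
python3 - <<'E'
from fit import *
fit("longb",[("t",451.5,212.7,75,33,16),("t",469,204.5,75,-33,16),("t",473.2,253.2,-75,33,16),("t",490.2,245,-75,-33,16),
 ("s",421.5,424.7,75,-33,16),("s",362,466,-75,-33,8),("s",340,441.5,-75,33,16),("s",401.5,401.5,75,33,16)],(.5,-.36,.5))
fit("tin",[("t",478.5,226.7,0,0,92),("s",379,414,0,0,92)],yaw=False)
fit("lcart",[("t",477.2,212.5,46,-30,60),("t",490.2,237,-46,-30,60),("t",459.5,221.5,46,30,60),("s",369,447.5,-46,-30,60),("s",369,458.5,-46,-30,16),("s",407.5,423,46,-30,60),("s",387,399.5,46,30,60)],(.5,-.36,.5))
fit("shortb",[("t",210.2,264.7,-60,-31,16),("t",193.2,272,-60,31,16),("s",313.7,177,60,-31,16),("s",283,189.5,-60,-31,16),("s",273.2,180.2,-60,31,16)],(.5,.45,.5))
fit("scart",[("t",178.7,239,32,23,52),("t",195.7,231,32,-23,52),("t",202.5,250.2,-32,-23,52),("t",190.2,259,-32,23,52),("s",292.5,172.7,-32,-23,52),("s",283.7,169.5,-32,23,52),("s",307.5,166.5,32,-23,52),("s",297.5,160.7,32,23,52)],(.5,.45,.5))
fit("ltray",[("t",263.7,260.8,62,46,14),("t",292.3,260.8,62,-46,14),("t",292.3,299.2,-62,-46,14),("t",263.7,299.2,-62,46,14),("s",248.1,227.9,-62,46,14),("s",291.5,223.5,62,46,14),("s",295.1,245.5,62,-46,14),("s",249.9,250.5,-62,-46,14)])
fit("stray",[("t",394.5,253.5,48,39,14),("t",419,258.5,48,-39,14),("t",413.7,287.2,-48,-39,14),("t",390.3,283,-48,39,14),("s",280.1,337.5,-48,39,14),("s",321.5,338.5,48,39,14),("s",319.5,368.1,48,-39,14),("s",275.5,365.9,-48,-39,14)])
fit("round",[("t",390,193.7,0,0,14),("s",405.7,325.5,0,0,14)],yaw=False)
q=fit("stand",[("s",321.5,216.1,-95,48,8),("s",393.9,225.5,95,-48,8),("s",329.9,208.1,-70,38,36),("s",345.9,205.5,-22,38,36),("s",330.3,215.5,-70,38,8),("s",345.9,213.7,-22,38,8),("t",256,209.5,-22,38,36)],(.55,.25,0))
b=fit("bottle",[("t",337.5,229.5,0,0,140),("s",328,243,0,0,140)],yaw=False)
W=lambda l:(R.from_euler("z",q[2]).apply(np.array(l)/1e3)+[q[0],q[1],0])
for l in ([80,-48,36],[95,48,8],[95,-48,8],[-95,-48,8],[-95,48,8]): print(l,[proj(C[c],W(l))[0].round(1).tolist() for c in "ts"])
E
```

```text
longb [ 0.5216 -0.4349] yaw 21.9 res [[-0.8, -0.5], [-0.3, -0.9], [0.0, 0.6], [1.2, -0.1], [1.5, 0.4], [-0.9, 4.0], [0.0, -0.9], [-0.7, -0.8]]
tin [ 0.5097 -0.4368] yaw 0.0 res [[-0.6, -0.1], [-0.0, 0.3]]
lcart [ 0.5109 -0.4358] yaw 22.0 res [[-0.9, -0.9], [0.4, 0.5], [0.0, -1.7], [-0.3, 1.2], [-1.6, 1.4], [0.4, -1.3], [0.2, -0.9]]
shortb [0.5088 0.4453] yaw 22.0 res [[0.4, -0.9], [-0.6, 0.3], [1.4, -0.2], [-0.5, 0.2], [-1.0, 0.1]]
scart [0.5184 0.448 ] yaw 29.8 res [[0.5, 2.6], [-3.9, 2.6], [-0.1, 0.2], [-0.4, -0.5], [0.4, 2.3], [-0.3, -0.5], [1.2, 0.6], [1.6, 0.6]]
ltray [0.3998 0.1861] yaw -3.6 res [[-0.3, -0.4], [0.4, -0.5], [0.2, 0.5], [-0.8, 0.6], [-0.3, 0.7], [0.4, 0.3], [0.6, -0.3], [-0.4, -0.1]]
stray [ 0.4026 -0.2106] yaw -15.4 res [[0.4, -0.3], [0.3, -0.5], [0.5, 0.6], [-0.8, -0.1], [-1.0, -0.4], [0.4, 0.1], [0.6, -0.3], [-0.4, 0.2]]
round [ 0.6538 -0.1909] yaw 0.0 res [[0.7, 0.0], [-0.0, -0.6]]
stand [0.6488 0.207 ] yaw 1.0 res [[-0.8, -0.6], [0.5, 0.2], [0.0, 0.4], [0.3, 0.4], [-0.4, 0.7], [0.1, -0.0], [-0.9, -0.2]]
bottle [ 0.516  -0.0081] yaw 0.0 res [[0.8, 1.0], [0.5, -1.9]]
[80, -48, 36] [[279.9, 176.3], [390.0, 218.7]]
[95, 48, 8] [[250.7, 177.1], [383.4, 205.6]]
[95, -48, 8] [[280.1, 174.6], [394.4, 225.7]]
[-95, -48, 8] [[284.4, 231.4], [328.8, 236.5]]
[-95, 48, 8] [[254.3, 233.9], [320.7, 215.5]]
```

```bash
cat > plan.py <<'E'
import sys, numpy as np
from bench import telemetry
def plan(*wps):
    "waypoints (x,y,z,yaw_y deg) -> per call: tool-axis shifts in mm, spin in deg; prints state too"
    s=telemetry.get_state(); p=s["ee_pos"]; w,a,b,c=s["tool_rot"]
    ty=np.array([2*(a*b-w*c),1-2*(a*a+c*c)]); yw=np.degrees(np.arctan2(ty[1],ty[0]))
    print("t %.1f"%s["time"],"p",p.round(4),"yaw %.1f"%yw,"F",s["contact_force"].round(1),"open %.4f grip %.0f"%(s["opening"],s["gripper_force"]))
    for wp in wps:
        t=np.array(wp[:3],float); ya=wp[3] if len(wp)>3 else yw
        n=int(max(np.ceil(np.linalg.norm(t-p)/.2),np.ceil(abs(ya-yw)/35),1)); p0,y0=p,yw
        for k in range(1,n+1):
            q=p0+(t-p0)*k/n; d=q-p; f=np.radians(yw)
            Y=np.array([np.cos(f),np.sin(f)]); X=np.array([-Y[1],Y[0]])
            # tool z down, so x = y cross z
            X=np.cross([*Y,0],[0,0,-1])[:2]; yn=y0+(ya-y0)*k/n
            print("  tx %.1f ty %.1f tz %.1f spin %.1f"%(1e3*d[:2]@X,1e3*d[:2]@Y,-1e3*d[2],-(yn-yw))); p,yw=q,yn
if __name__=="__main__": plan(*eval("["+" ".join(sys.argv[1:])+"]"))
E
python3 plan.py "(.51,-.437,.2,112),(.51,-.437,.067,112)"
python3 - <<'E'
from fit import *
fit("scart",[("t",178.7,239,32,23,52),("t",192.2,235,32,-23,52),("t",202,249.5,-32,-23,52),("t",190.2,259,-32,23,52),("s",292.5,172.7,-32,-23,52),("s",283.7,169.5,-32,23,52),("s",307.5,166.5,32,-23,52),("s",297.5,160.7,32,23,52)],(.5,.45,.5))
fit("scart-side",[("s",292.5,172.7,-32,-23,52),("s",283.7,169.5,-32,23,52),("s",307.5,166.5,32,-23,52),("s",297.5,160.7,32,23,52)],(.5,.45,.5))
E
```

```text
t 0.1 p [0.1797 0.4927 0.2302] yaw 70.0 F [-0.5 -0.7  0.8] open 0.0852 grip 0
  tx -125.8 ty -152.0 tz 6.0 spin -8.4
  tx -102.2 ty -168.8 tz 6.0 spin -8.4
  tx -76.4 ty -181.9 tz 6.0 spin -8.4
  tx -49.0 ty -191.1 tz 6.0 spin -8.4
  tx -20.5 ty -196.3 tz 6.0 spin -8.4
  tx 0.0 ty -0.0 tz 133.0 spin -0.0
scart [0.5171 0.449 ] yaw 31.5 res [[0.0, 3.4], [-1.1, -1.0], [0.3, 0.9], [-0.4, -0.1], [0.3, 2.3], [-0.7, -0.4], [0.7, 0.3], [0.8, 0.4]]
scart-side [0.5165 0.4517] yaw 33.1 res [[0.3, 1.8], [-1.0, -0.7], [0.3, -0.4], [0.1, -0.0]]
```

```bash
python3 -m inch '[{"hand":100,"tx":-0.025,"ty":-0.03,"tz":0.001,"spin":-2},{"hand":100,"tx":-0.050,"ty":-0.06,"tz":0.002,"spin":-4},{"hand":100,"tx":-0.075,"ty":-0.09,"tz":0.004,"spin":-5},{"hand":100,"tx":-0.1,"ty":-0.12,"tz":0.005,"spin":-7},{"hand":100,"tx":-0.126,"ty":-0.152,"tz":0.006,"spin":-8}]'
python3 -m inch '[{"hand":100,"tx":-0.02,"ty":-0.034,"tz":0.001,"spin":-2},{"hand":100,"tx":-0.040,"ty":-0.068,"tz":0.002,"spin":-4},{"hand":100,"tx":-0.06,"ty":-0.102,"tz":0.004,"spin":-5},{"hand":100,"tx":-0.08,"ty":-0.136,"tz":0.005,"spin":-7},{"hand":100,"tx":-0.102,"ty":-0.169,"tz":0.006,"spin":-8}]'
python3 -m inch '[{"hand":100,"tx":-0.015,"ty":-0.036,"tz":0.001,"spin":-2},{"hand":100,"tx":-0.030,"ty":-0.072,"tz":0.002,"spin":-4},{"hand":100,"tx":-0.045,"ty":-0.108,"tz":0.004,"spin":-5},{"hand":100,"tx":-0.06,"ty":-0.144,"tz":0.005,"spin":-7},{"hand":100,"tx":-0.076,"ty":-0.182,"tz":0.006,"spin":-8}]'
python3 plan.py "(.51,-.437,.2,112),(.51,-.437,.067,112)"
```

```text
time: 0.52
ee_pos: [0.246, 0.3056, 0.2245]
tool_rot: [-0.0, 0.103, 0.995, -0.0]
contact_force: [0.2, 0.1, -0.4]
opening: 0.0853
gripper_force: 0.0
time: 0.93
ee_pos: [0.3103, 0.1189, 0.2189]
tool_rot: [0.0, 0.034, 0.999, 0.0]
contact_force: [0.6, 0.2, -0.4]
opening: 0.0854
gripper_force: 0.0
time: 1.35
ee_pos: [0.3734, -0.068, 0.2129]
tool_rot: [0.0, -0.035, 0.999, 0.0]
contact_force: [0.9, 1.3, -0.1]
opening: 0.0852
gripper_force: 0.0
t 1.4 p [ 0.3734 -0.068   0.2129] yaw 94.0 F [ 0.9  1.3 -0.1] open 0.0852 grip 0
  tx -55.2 ty -188.8 tz 6.5 spin -9.0
  tx -25.0 ty -195.1 tz 6.5 spin -9.0
  tx 0.0 ty 0.0 tz 133.0 spin -0.0
```

```bash
python3 -m inch '[{"hand":100,"tx":-0.011,"ty":-0.038,"tz":0.001,"spin":-2},{"hand":100,"tx":-0.022,"ty":-0.076,"tz":0.002,"spin":-4},{"hand":100,"tx":-0.033,"ty":-0.114,"tz":0.004,"spin":-5},{"hand":100,"tx":-0.044,"ty":-0.152,"tz":0.005,"spin":-7},{"hand":100,"tx":-0.055,"ty":-0.189,"tz":0.006,"spin":-9}]'
python3 -m inch '[{"hand":100,"tx":-0.005,"ty":-0.039,"tz":0.001,"spin":-2},{"hand":100,"tx":-0.010,"ty":-0.078,"tz":0.002,"spin":-4},{"hand":100,"tx":-0.015,"ty":-0.117,"tz":0.004,"spin":-5},{"hand":100,"tx":-0.02,"ty":-0.156,"tz":0.005,"spin":-7},{"hand":100,"tx":-0.025,"ty":-0.195,"tz":0.006,"spin":-9}]'
python3 -m inch '[{"hand":100,"tx":0,"ty":0,"tz":0.02,"spin":0},{"hand":100,"tx":0,"ty":0,"tz":0.04,"spin":0},{"hand":100,"tx":0,"ty":0,"tz":0.06,"spin":0},{"hand":100,"tx":0,"ty":0,"tz":0.08,"spin":0},{"hand":100,"tx":0,"ty":0,"tz":0.08,"spin":0}]'
python3 - <<'E'
from h import *
from bench import eyes
for n in("top","side"): cv2.imwrite(f"pics/{n}1.png",eyes.camera(n))
mos([("pics/top1.png",475,225),("pics/side1.png",380,405)],"pics/m4.png",s=5,w=80,h=110)
E
python3 plan.py "(.51,-.437,.067,112)"
```

```text
time: 1.77
ee_pos: [0.4415, -0.253, 0.2064]
tool_rot: [-0.0, -0.113, 0.994, 0.0]
contact_force: [0.1, 0.6, 0.3]
opening: 0.0856
gripper_force: 0.0
time: 2.18
ee_pos: [0.5097, -0.437, 0.2001]
tool_rot: [-0.0, -0.191, 0.982, 0.001]
contact_force: [1.5, -0.5, 0.3]
opening: 0.0854
gripper_force: 0.0
time: 2.6
ee_pos: [0.5071, -0.4329, 0.1142]
tool_rot: [-0.003, -0.19, 0.982, 0.005]
contact_force: [-0.6, -0.1, -1.3]
opening: 0.0853
gripper_force: 0.0
t 2.7 p [ 0.5088 -0.4345  0.1196] yaw 112.0 F [ 0.4  0.7 -0.3] open 0.0852 grip 0
  tx -0.2 ty -2.8 tz 52.6 spin -0.0
```

View pics/m4.png

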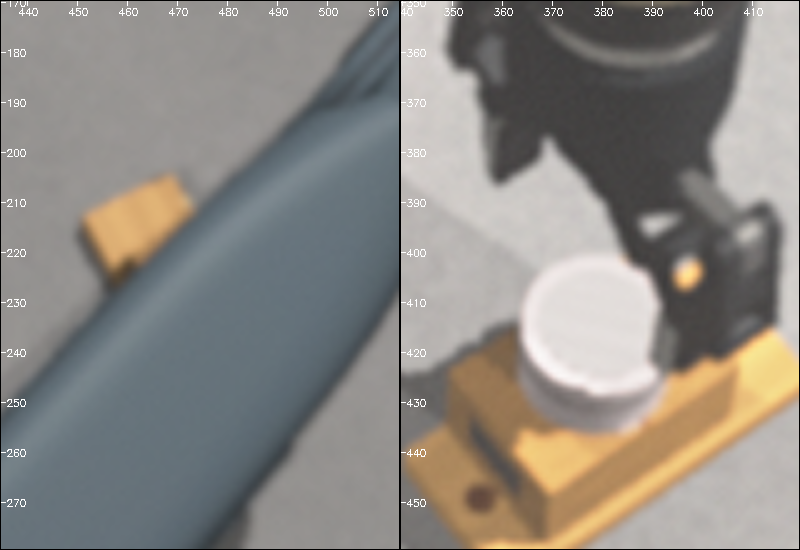

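```bash
python3 -m inch '[{"hand":100,"tx":0,"ty":0,"tz":0.015,"spin":0},{"hand":100,"tx":0,"ty":0,"tz":0.03,"spin":0},{"hand":100,"tx":0,"ty":0,"tz":0.042,"spin":0},{"hand":100,"tx":0,"ty":0,"tz":0.05,"spin":0},{"hand":100,"tx":0,"ty":0,"tz":0.053,"spin":0}]'
python3 plan.py
python3 -m inch '[{"hand":80,"tx":0,"ty":0,"tz":0,"spin":0},{"hand":70,"tx":0,"ty":0,"tz":0,"spin":0},{"hand":60,"tx":0,"ty":0,"tz":0,"spin":0},{"hand":50,"tx":0,"ty":0,"tz":0,"spin":0},{"hand":40,"tx":0,"ty":0,"tz":0,"spin":0}]' 40
python3 -m inch '[{"hand":40,"tx":0,"ty":0,"tz":0,"spin":0},{"hand":40,"tx":0,"ty":0,"tz":0,"spin":0},{"hand":40,"tx":0,"ty":0,"tz":0,"spin":0},{"hand":40,"tx":0,"ty":0,"tz":0,"spin":0},{"hand":40,"tx":0,"ty":0,"tz":0,"spin":0}]' 40
```

```text
time: 3.12
ee_pos: [0.5094, -0.435, 0.0675]
tool_rot: [-0.0, -0.19, 0.982, 0.001]
contact_force: [-0.2, 1.0, -0.7]
opening: 0.0852
gripper_force: 0.0
t 3.1 p [ 0.5094 -0.435   0.0675] yaw 112.0 F [-0.2  1.  -0.7] open 0.0852 grip 0
time: 3.53
ee_pos: [0.5104, -0.4361, 0.0699]
tool_rot: [0.001, -0.19, 0.982, -0.001]
contact_force: [-0.7, 0.0, 3.2]
opening: 0.0547
gripper_force: 42.9
time: 3.95
ee_pos: [0.5104, -0.4361, 0.0699]
tool_rot: [0.001, -0.19, 0.982, -0.001]
contact_force: [-0.4, -0.3, 5.5]
opening: 0.055
gripper_force: 43.0
```

```bash
python3 -m inch '[{"hand":40,"tx":0,"ty":0,"tz":-0.01,"spin":0},{"hand":40,"tx":0,"ty":0,"tz":-0.03,"spin":0},{"hand":40,"tx":0,"ty":0,"tz":-0.05,"spin":0},{"hand":40,"tx":0,"ty":0,"tz":-0.07,"spin":0},{"hand":40,"tx":0,"ty":0,"tz":-0.08,"spin":0}]'
python3 plan.py "(.654,-.191,.08,112),(.654,-.191,.014,112)"
```

```text
time: 4.37
ee_pos: [0.51, -0.4358, 0.1508]
tool_rot: [0.001, -0.19, 0.982, -0.001]
contact_force: [0.1, -0.9, -0.2]
opening: 0.0545
gripper_force: 42.5
t 4.4 p [ 0.51   -0.4358  0.1508] yaw 112.0 F [ 0.1 -0.9 -0.2] open 0.0545 grip 42
  tx -112.5 ty 86.6 tz 35.4 spin -0.0
  tx -112.6 ty 86.6 tz 35.4 spin -0.0
  tx 0.0 ty 0.0 tz 66.0 spin -0.0
```

```bash
python3 -m inch '[{"hand":40,"tx":-0.02,"ty":0.015,"tz":0,"spin":0},{"hand":40,"tx":-0.04,"ty":0.031,"tz":0,"spin":0},{"hand":40,"tx":-0.065,"ty":0.05,"tz":0,"spin":0},{"hand":40,"tx":-0.09,"ty":0.069,"tz":0,"spin":0},{"hand":40,"tx":-0.1125,"ty":0.0866,"tz":0,"spin":0}]'
python3 -m inch '[{"hand":40,"tx":-0.025,"ty":0.019,"tz":0.01,"spin":0},{"hand":40,"tx":-0.05,"ty":0.038,"tz":0.03,"spin":0},{"hand":40,"tx":-0.075,"ty":0.058,"tz":0.05,"spin":0},{"hand":40,"tx":-0.1,"ty":0.077,"tz":0.06,"spin":0},{"hand":40,"tx":-0.1125,"ty":0.0866,"tz":0.07,"spin":0}]'
python3 -m inch '[{"hand":40,"tx":0,"ty":0,"tz":0,"spin":0},{"hand":40,"tx":0,"ty":0,"tz":0,"spin":0},{"hand":40,"tx":0,"ty":0,"tz":0,"spin":0},{"hand":40,"tx":0,"ty":0,"tz":0,"spin":0},{"hand":40,"tx":0,"ty":0,"tz":0,"spin":0}]'
python3 - <<'E'
from h import *
from bench import eyes
for n in("top","side"): cv2.imwrite(f"pics/{n}2.png",eyes.camera(n))
mos([("pics/top2.png",390,195),("pics/side2.png",406,310)],"pics/m5.png",s=5,w=80,h=100)
E
python3 plan.py "(.654,-.191,.014,112)"
```

```text
time: 4.78
ee_pos: [0.5817, -0.3113, 0.1472]
tool_rot: [-0.001, -0.19, 0.982, 0.001]
contact_force: [0.1, 0.8, -0.8]
opening: 0.0545
gripper_force: 42.5
time: 5.2
ee_pos: [0.6536, -0.1863, 0.0755]
tool_rot: [-0.001, -0.192, 0.981, 0.002]
contact_force: [0.0, 0.3, -1.2]
opening: 0.0547
gripper_force: 42.5
time: 5.62
ee_pos: [0.6537, -0.1925, 0.0796]
tool_rot: [0.001, -0.189, 0.982, -0.001]
contact_force: [0.3, 0.4, -2.3]
opening: 0.0545
gripper_force: 42.5
t 5.7 p [ 0.6536 -0.1921  0.0793] yaw 111.9 F [ 0.3  0.2 -1.6] open 0.0547 grip 43
  tx -0.8 ty 0.9 tz 65.3 spin -0.1
```

View pics/m5.png

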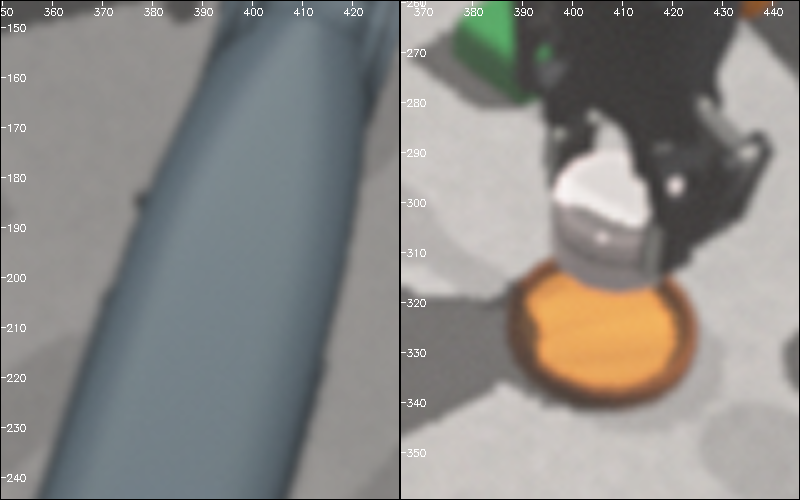

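```bash
python3 -m inch '[{"hand":40,"tx":0,"ty":0,"tz":0.015,"spin":0},{"hand":40,"tx":0,"ty":0,"tz":0.03,"spin":0},{"hand":40,"tx":0,"ty":0,"tz":0.045,"spin":0},{"hand":40,"tx":0,"ty":0,"tz":0.055,"spin":0},{"hand":40,"tx":0,"ty":0,"tz":0.06,"spin":0}]'
python3 -m inch '[{"hand":40,"tx":0,"ty":0,"tz":0.001,"spin":0},{"hand":40,"tx":0,"ty":0,"tz":0.002,"spin":0},{"hand":40,"tx":0,"ty":0,"tz":0.003,"spin":0},{"hand":40,"tx":0,"ty":0,"tz":0.003,"spin":0},{"hand":40,"tx":0,"ty":0,"tz":0.003,"spin":0}]'
python3 plan.py
```

```text
time: 6.13
ee_pos: [0.6523, -0.1908, 0.0164]
tool_rot: [-0.001, -0.19, 0.982, 0.001]
contact_force: [0.0, -0.4, -1.1]
opening: 0.0546
gripper_force: 42.5
time: 6.55
ee_pos: [0.6541, -0.1908, 0.0161]
tool_rot: [0.001, -0.19, 0.982, -0.0]
contact_force: [0.1, -0.9, -1.0]
opening: 0.0547
gripper_force: 42.5
t 6.5 p [ 0.6541 -0.1908  0.0161] yaw 112.0 F [ 0.1 -0.9 -1. ] open 0.0547 grip 43
```

```bash
python3 -m inch '[{"hand":40,"tx":0,"ty":0,"tz":0.001,"spin":0},{"hand":40,"tx":0,"ty":0,"tz":0.002,"spin":0},{"hand":40,"tx":0,"ty":0,"tz":0.002,"spin":0},{"hand":66,"tx":0,"ty":0,"tz":0.002,"spin":0},{"hand":72,"tx":0,"ty":0,"tz":0.002,"spin":0}]'
python3 -m inch '[{"hand":80,"tx":0,"ty":0,"tz":0,"spin":0},{"hand":85,"tx":0,"ty":0,"tz":0,"spin":0},{"hand":90,"tx":0,"ty":0,"tz":-0.005,"spin":0},{"hand":90,"tx":0,"ty":0,"tz":-0.02,"spin":0},{"hand":100,"tx":0,"ty":0,"tz":-0.04,"spin":0}]'
python3 plan.py "(.654,-.191,.15,112)" "," "(.511,-.436,.15,112),(.511,-.436,.022,112)"
```

```text
time: 6.97
ee_pos: [0.6541, -0.1908, 0.0139]
tool_rot: [0.001, -0.19, 0.982, -0.0]
contact_force: [0.9, 0.3, -0.5]
opening: 0.0616
gripper_force: 0.0
time: 7.38
ee_pos: [0.6517, -0.1899, 0.051]
tool_rot: [-0.002, -0.19, 0.982, 0.001]
contact_force: [0.6, -0.1, -0.3]
opening: 0.0849
gripper_force: 0.0
t 7.4 p [ 0.6517 -0.1899  0.051 ] yaw 112.0 F [ 0.6 -0.1 -0.3] open 0.0849 grip 0
  tx -1.7 ty -1.9 tz -99.0 spin -0.0
  tx 112.2 ty -86.8 tz -0.0 spin -0.0
  tx 112.2 ty -86.8 tz -0.0 spin -0.0
  tx 0.0 ty 0.0 tz 128.0 spin -0.0
```

```bash
python3 -m inch '[{"hand":100,"tx":0,"ty":0,"tz":-0.03,"spin":0},{"hand":100,"tx":0,"ty":0,"tz":-0.06,"spin":0},{"hand":100,"tx":0.015,"ty":-0.012,"tz":-0.08,"spin":0},{"hand":100,"tx":0.04,"ty":-0.03,"tz":-0.09,"spin":0},{"hand":100,"tx":0.064,"ty":-0.05,"tz":-0.09,"spin":0}]'
python3 -m inch '[{"hand":100,"tx":0.032,"ty":-0.025,"tz":0,"spin":0},{"hand":100,"tx":0.064,"ty":-0.05,"tz":0,"spin":0},{"hand":100,"tx":0.096,"ty":-0.075,"tz":0,"spin":0},{"hand":100,"tx":0.128,"ty":-0.1,"tz":0,"spin":0},{"hand":100,"tx":0.16,"ty":-0.1235,"tz":0,"spin":0}]'
python3 -m inch '[{"hand":100,"tx":0,"ty":0,"tz":0.03,"spin":0},{"hand":100,"tx":0,"ty":0,"tz":0.05,"spin":0},{"hand":100,"tx":0,"ty":0,"tz":0.05,"spin":0},{"hand":100,"tx":0,"ty":0,"tz":0.05,"spin":0},{"hand":100,"tx":0,"ty":0,"tz":0.05,"spin":0}]'
python3 plan.py "(.511,-.436,.022,112)"
python3 - <<'E'
from h import *
from bench import eyes
for n in("top","side"): cv2.imwrite(f"pics/{n}3.png",eyes.camera(n))
mos([("pics/side3.png",380,430),("pics/side3.png",406,320)],"pics/m6.png",s=5,w=80,h=80)
E
```

```text
time: 7.8
ee_pos: [0.615, -0.2617, 0.1486]
tool_rot: [0.003, -0.192, 0.981, -0.003]
contact_force: [1.7, -0.4, 0.3]
opening: 0.0852
gripper_force: 0.0
time: 8.22
ee_pos: [0.5096, -0.437, 0.1437]
tool_rot: [0.0, -0.19, 0.982, -0.0]
contact_force: [0.2, -0.5, -0.8]
opening: 0.0857
gripper_force: 0.0
time: 8.63
ee_pos: [0.5113, -0.4353, 0.0945]
tool_rot: [0.0, -0.191, 0.982, -0.0]
contact_force: [0.1, -0.2, -0.1]
opening: 0.0854
gripper_force: 0.0
t 8.6 p [ 0.5113 -0.4353  0.0945] yaw 112.0 F [ 0.1 -0.2 -0.1] open 0.0854 grip 0
  tx 0.6 ty -0.5 tz 72.5 spin -0.0
```

View pics/m6.png

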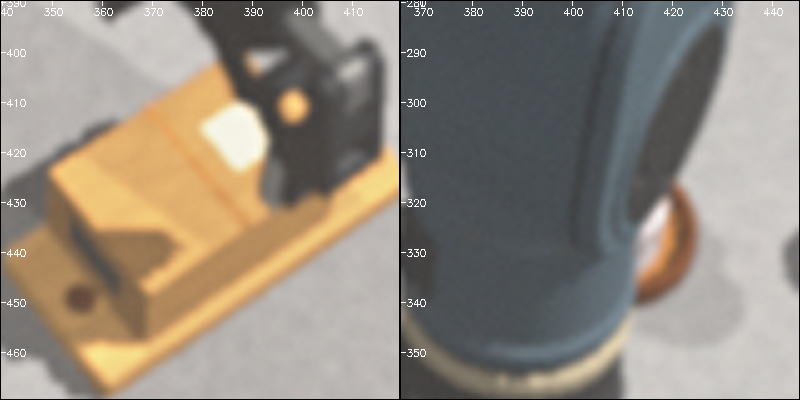

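```bash
python3 - <<'E'
from fit import *
fit("lcart",[("s",350,423.5,-46,30,60),("s",368.5,447.5,-46,-30,60),("s",383,402,46,30,60),("s",389.5,433,0,-30,60),("s",368.5,458,-46,-30,16),("t",477.2,212.5,46,-30,60),("t",490.2,237,-46,-30,60)],(.5,-.43,.4))
p=np.array([.5113,-.4353]); y=np.array([np.cos(np.radians(112)),np.sin(np.radians(112))])
for d in(-.0425,-.057): print(proj(C["s"],[*(p+y*d),.0945+.013]))
E
```

```text
lcart [ 0.511  -0.4335] yaw 23.8 res [[-1.6, -0.0], [0.8, 0.3], [3.0, -4.7], [-0.7, 0.6], [-0.5, 1.1], [-2.2, -0.9], [-0.1, 0.0]]
[[395.59050683 426.6479134 ]]
[[401.04576682 432.89328626]]
```

```bash
python3 -m inch '[{"hand":100,"tx":0,"ty":0,"tz":0.02,"spin":0},{"hand":100,"tx":0,"ty":0,"tz":0.04,"spin":0},{"hand":100,"tx":0,"ty":0,"tz":0.055,"spin":0},{"hand":100,"tx":0,"ty":0,"tz":0.067,"spin":0},{"hand":100,"tx":0,"ty":0,"tz":0.072,"spin":0}]'
python3 -m inch '[{"hand":85,"tx":0,"ty":0,"tz":0,"spin":0},{"hand":75,"tx":0,"ty":0,"tz":0,"spin":0},{"hand":65,"tx":0,"ty":0,"tz":0,"spin":0},{"hand":55,"tx":0,"ty":0,"tz":0,"spin":0},{"hand":50,"tx":0,"ty":0,"tz":0,"spin":0}]' 40
python3 -m inch '[{"hand":45,"tx":0,"ty":0,"tz":0,"spin":0},{"hand":45,"tx":0,"ty":0,"tz":0,"spin":0},{"hand":45,"tx":0,"ty":0,"tz":0,"spin":0},{"hand":45,"tx":0,"ty":0,"tz":-0.005,"spin":0},{"hand":45,"tx":0,"ty":0,"tz":-0.02,"spin":0}]' 40
python3 -m inch '[{"hand":45,"tx":0,"ty":0,"tz":-0.02,"spin":0},{"hand":45,"tx":0,"ty":0,"tz":-0.05,"spin":0},{"hand":45,"tx":0,"ty":0,"tz":-0.08,"spin":0},{"hand":45,"tx":0,"ty":0,"tz":-0.11,"spin":0},{"hand":45,"tx":0,"ty":0,"tz":-0.13,"spin":0}]' 40
python3 plan.py "(.42,-.1,.19,90),(.4,.186,.19,86.4),(.4,.186,.06,86.4)"
```

```text
time: 9.15
ee_pos: [0.5108, -0.4346, 0.0203]
tool_rot: [-0.0, -0.191, 0.982, 0.0]
contact_force: [-0.5, -0.0, -0.4]
opening: 0.0857
gripper_force: 0.0
time: 9.57
ee_pos: [0.5116, -0.4362, 0.023]
tool_rot: [0.001, -0.19, 0.982, -0.001]
contact_force: [0.7, 0.4, 1.8]
opening: 0.0593
gripper_force: 45.3
time: 9.98
ee_pos: [0.5082, -0.4328, 0.037]
tool_rot: [-0.002, -0.19, 0.982, 0.004]
contact_force: [-0.8, 0.5, -3.1]
opening: 0.0598
gripper_force: 44.9
time: 10.4
ee_pos: [0.5106, -0.4353, 0.1733]
tool_rot: [0.0, -0.19, 0.982, -0.0]
contact_force: [-0.6, -0.8, -1.4]
opening: 0.0597
gripper_force: 45.0
t 10.4 p [ 0.5106 -0.4353  0.1733] yaw 112.0 F [-0.6 -0.8 -1.4] open 0.0597 grip 45
  tx -20.7 ty 172.4 tz -8.3 spin 11.0
  tx 12.5 ty 173.2 tz -8.3 spin 11.0
  tx 10.0 ty 143.0 tz -0.0 spin 1.8
  tx 14.5 ty 142.6 tz -0.0 spin 1.8
  tx 0.0 ty 0.0 tz 130.0 spin -0.0
```

```bash
python3 -m inch '[{"hand":45,"tx":-0.003,"ty":0.025,"tz":-0.002,"spin":2},{"hand":45,"tx":-0.007,"ty":0.06,"tz":-0.004,"spin":4},{"hand":45,"tx":-0.012,"ty":0.098,"tz":-0.006,"spin":6},{"hand":45,"tx":-0.016,"ty":0.135,"tz":-0.008,"spin":9},{"hand":45,"tx":-0.021,"ty":0.172,"tz":-0.008,"spin":11}]'
python3 -m inch '[{"hand":45,"tx":0.003,"ty":0.035,"tz":-0.002,"spin":2},{"hand":45,"tx":0.005,"ty":0.07,"tz":-0.004,"spin":4},{"hand":45,"tx":0.007,"ty":0.105,"tz":-0.006,"spin":6},{"hand":45,"tx":0.010,"ty":0.14,"tz":-0.008,"spin":9},{"hand":45,"tx":0.0125,"ty":0.173,"tz":-0.008,"spin":11}]'
python3 -m inch '[{"hand":45,"tx":0.003,"ty":0.03,"tz":0,"spin":0.5},{"hand":45,"tx":0.005,"ty":0.06,"tz":0,"spin":1},{"hand":45,"tx":0.007,"ty":0.09,"tz":0,"spin":1.5},{"hand":45,"tx":0.009,"ty":0.12,"tz":0,"spin":1.8},{"hand":45,"tx":0.01,"ty":0.143,"tz":0,"spin":1.8}]'
python3 -m inch '[{"hand":45,"tx":0.005,"ty":0.04,"tz":0,"spin":0.5},{"hand":45,"tx":0.01,"ty":0.08,"tz":0,"spin":1},{"hand":45,"tx":0.013,"ty":0.115,"tz":0,"spin":1.5},{"hand":45,"tx":0.0145,"ty":0.135,"tz":0,"spin":1.8},{"hand":45,"tx":0.0145,"ty":0.1425,"tz":0,"spin":1.8}]'
python3 -m inch '[{"hand":45,"tx":0,"ty":0,"tz":0.02,"spin":0},{"hand":45,"tx":0,"ty":0,"tz":0.05,"spin":0},{"hand":45,"tx":0,"ty":0,"tz":0.08,"spin":0},{"hand":45,"tx":0,"ty":0,"tz":0.11,"spin":0},{"hand":45,"tx":0,"ty":0,"tz":0.12,"spin":0}]'
python3 -m inch '[{"hand":45,"tx":0,"ty":0,"tz":0,"spin":0},{"hand":45,"tx":0,"ty":0,"tz":0,"spin":0},{"hand":45,"tx":0,"ty":0,"tz":0,"spin":0},{"hand":45,"tx":0,"ty":0,"tz":0,"spin":0},{"hand":45,"tx":0,"ty":0,"tz":0,"spin":0}]'
python3 plan.py "(.4,.186,.015,86.4)"
python3 - <<'E'
from h import *
from bench import eyes
for n in("top","side"): cv2.imwrite(f"pics/{n}4.png",eyes.camera(n))
mos([("pics/side4.png",272,228),("pics/side4.png",406,320)],"pics/m7.png",s=5,w=80,h=80)
E
```

```text
time: 10.82
ee_pos: [0.4643, -0.266, 0.178]
tool_rot: [-0.001, -0.094, 0.996, 0.001]
contact_force: [1.1, 0.6, -1.8]
opening: 0.0594
gripper_force: 45.0
time: 11.23
ee_pos: [0.419, -0.0985, 0.1864]
tool_rot: [-0.001, 0.002, 1.0, 0.001]
contact_force: [2.1, 0.3, -2.1]
opening: 0.0595
gripper_force: 45.0
time: 11.65
ee_pos: [0.4091, 0.0446, 0.1861]
tool_rot: [-0.002, 0.016, 1.0, 0.0]
contact_force: [0.6, -0.5, -1.9]
opening: 0.0594
gripper_force: 44.9
time: 12.07
ee_pos: [0.3992, 0.1879, 0.186]
tool_rot: [-0.002, 0.03, 1.0, 0.0]
contact_force: [0.6, -0.1, -2.7]
opening: 0.0595
gripper_force: 44.9
time: 12.48
ee_pos: [0.3964, 0.1833, 0.0615]
tool_rot: [-0.005, 0.032, 0.999, -0.002]
contact_force: [-0.7, -0.5, -3.1]
opening: 0.0595
gripper_force: 44.8
time: 12.9
ee_pos: [0.4027, 0.1858, 0.0695]
tool_rot: [0.002, 0.032, 0.999, 0.001]
contact_force: [-0.2, 0.4, -2.0]
opening: 0.0594
gripper_force: 44.8
t 12.9 p [0.4027 0.1858 0.0695] yaw 86.4 F [-0.2  0.4 -2. ] open 0.0594 grip 45
  tx 2.7 ty 0.0 tz 54.5 spin -0.0
```

View pics/m7.png

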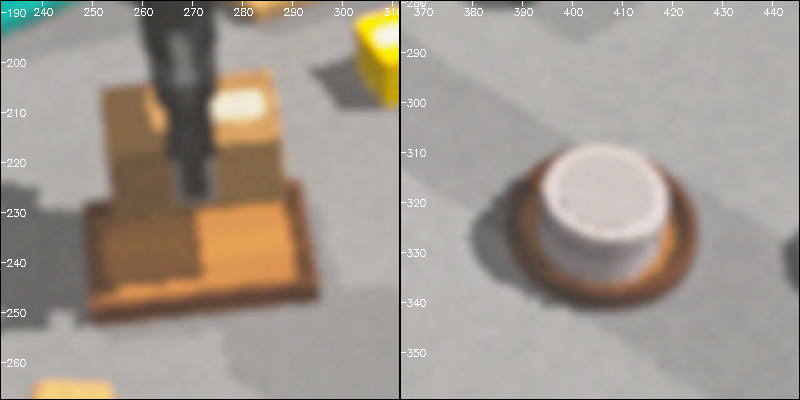

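```bash
python3 -m inch '[{"hand":45,"tx":0.002,"ty":0,"tz":0.012,"spin":0},{"hand":45,"tx":0.002,"ty":0,"tz":0.025,"spin":0},{"hand":45,"tx":0.002,"ty":0,"tz":0.038,"spin":0},{"hand":45,"tx":0.002,"ty":0,"tz":0.047,"spin":0},{"hand":45,"tx":0.002,"ty":0,"tz":0.051,"spin":0}]'
python3 -m inch '[{"hand":45,"tx":0,"ty":0,"tz":0,"spin":0},{"hand":45,"tx":0,"ty":0,"tz":0.001,"spin":0},{"hand":45,"tx":0,"ty":0,"tz":0.002,"spin":0},{"hand":45,"tx":0,"ty":0,"tz":0.003,"spin":0},{"hand":45,"tx":0,"ty":0,"tz":0.003,"spin":0}]'
python3 plan.py
```

```text
time: 13.42
ee_pos: [0.3972, 0.1851, 0.0141]
tool_rot: [-0.002, 0.032, 0.999, -0.001]
contact_force: [-0.3, -0.8, -3.5]
opening: 0.0596
gripper_force: 45.0
time: 13.83
ee_pos: [0.3994, 0.1857, 0.0138]
tool_rot: [0.001, 0.032, 0.999, 0.0]
contact_force: [-0.4, -0.1, -2.3]
opening: 0.0594
gripper_force: 45.0
t 13.8 p [0.3994 0.1857 0.0138] yaw 86.4 F [-0.4 -0.1 -2.3] open 0.0594 grip 45
```

```bash
python3 -m inch '[{"hand":45,"tx":0,"ty":0,"tz":0.001,"spin":0},{"hand":45,"tx":0,"ty":0,"tz":0.001,"spin":0},{"hand":71,"tx":0,"ty":0,"tz":0.001,"spin":0},{"hand":78,"tx":0,"ty":0,"tz":0.001,"spin":0},{"hand":85,"tx":0,"ty":0,"tz":0.001,"spin":0}]'
python3 -m inch '[{"hand":95,"tx":0,"ty":0,"tz":0,"spin":0},{"hand":100,"tx":0,"ty":0,"tz":0,"spin":0},{"hand":100,"tx":0,"ty":0,"tz":-0.015,"spin":0},{"hand":100,"tx":0,"ty":0,"tz":-0.04,"spin":0},{"hand":100,"tx":0,"ty":0,"tz":-0.08,"spin":0}]'
python3 -m inch '[{"hand":100,"tx":0,"ty":0,"tz":-0.04,"spin":0},{"hand":100,"tx":0,"ty":0,"tz":-0.08,"spin":0},{"hand":100,"tx":0,"ty":0,"tz":-0.1,"spin":0},{"hand":100,"tx":0,"ty":0,"tz":-0.1,"spin":0},{"hand":100,"tx":0,"ty":0,"tz":-0.1,"spin":0}]'
python3 - <<'E'
from h import *
from bench import eyes
for n in("top","side"): cv2.imwrite(f"pics/{n}5.png",eyes.camera(n))
mos([("pics/top5.png",475,225),("pics/side5.png",380,430),("pics/side5.png",272,238),("pics/side5.png",298,175)],"pics/m8.png",s=5,w=80,h=60)
E
python3 plan.py
```

```text
time: 14.25
ee_pos: [0.3993, 0.1857, 0.0127]
tool_rot: [0.0, 0.032, 0.999, 0.0]
contact_force: [-0.7, 0.1, 1.0]
opening: 0.0726
gripper_force: 0.0
time: 14.67
ee_pos: [0.3954, 0.1845, 0.0891]
tool_rot: [-0.004, 0.032, 0.999, -0.001]
contact_force: [0.2, 0.1, -0.4]
opening: 0.0855
gripper_force: 0.0
time: 15.08
ee_pos: [0.4002, 0.1859, 0.1942]
tool_rot: [0.002, 0.032, 0.999, 0.001]
contact_force: [0.6, -0.3, 0.1]
opening: 0.085
gripper_force: 0.0
t 15.2 p [0.3983 0.1854 0.191 ] yaw 86.4 F [-0.1  0.1  0.5] open 0.0857 grip 0
```

View pics/m8.png

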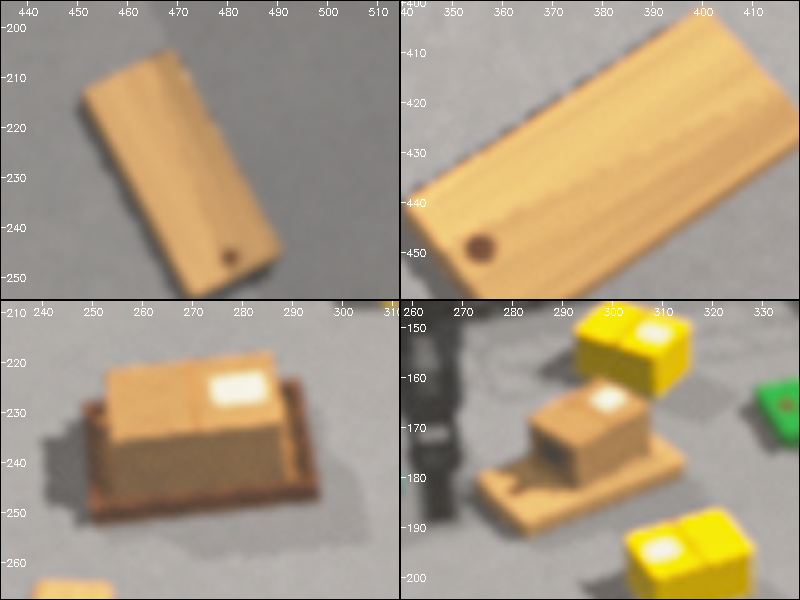

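```bash
python3 - <<'E'
from fit import *
q=fit("longb",[("t",450.9,212.5,75,33,16),("t",468.5,204.5,75,-33,16),("t",473.5,254,-75,33,16),("t",491.5,244.1,-75,-33,16),
 ("s",340,440.5,-75,33,16),("s",401,400.3,75,33,16),("s",421.5,424.7,75,-33,16)],(.5,-.43,.4))
E
python3 plan.py "(.5,-.1,.19,100),(.529,-.431,.19,112),(.529,-.431,.06)"
```

```text
longb [ 0.5212 -0.4346] yaw 22.2 res [[-0.4, 0.0], [-0.1, -0.8], [-0.2, -0.1], [-0.1, 0.8], [-0.2, 0.2], [-0.7, 0.2], [1.2, 0.1]]
t 15.2 p [0.3983 0.1854 0.191 ] yaw 86.4 F [-0.1  0.1  0.5] open 0.0857 grip 0
  tx -59.8 ty -139.2 tz 0.5 spin -6.8
  tx -42.9 ty -145.3 tz 0.5 spin -6.8
  tx 14.5 ty -165.5 tz -0.0 spin -6.0
  tx 31.7 ty -163.1 tz -0.0 spin -6.0
  tx 0.0 ty 0.0 tz 130.0 spin -0.0
```

```bash
python3 -m inch '[{"hand":100,"tx":-0.012,"ty":-0.028,"tz":0,"spin":-1},{"hand":100,"tx":-0.024,"ty":-0.056,"tz":0,"spin":-2},{"hand":100,"tx":-0.036,"ty":-0.084,"tz":0,"spin":-4},{"hand":100,"tx":-0.048,"ty":-0.112,"tz":0,"spin":-6},{"hand":100,"tx":-0.06,"ty":-0.139,"tz":0,"spin":-7}]'
python3 -m inch '[{"hand":100,"tx":-0.009,"ty":-0.029,"tz":0,"spin":-1},{"hand":100,"tx":-0.018,"ty":-0.058,"tz":0,"spin":-2},{"hand":100,"tx":-0.026,"ty":-0.087,"tz":0,"spin":-4},{"hand":100,"tx":-0.035,"ty":-0.116,"tz":0,"spin":-6},{"hand":100,"tx":-0.043,"ty":-0.145,"tz":0,"spin":-7}]'
python3 -m inch '[{"hand":100,"tx":0.003,"ty":-0.033,"tz":0,"spin":-1},{"hand":100,"tx":0.006,"ty":-0.066,"tz":0,"spin":-2},{"hand":100,"tx":0.009,"ty":-0.099,"tz":0,"spin":-3},{"hand":100,"tx":0.012,"ty":-0.132,"tz":0,"spin":-5},{"hand":100,"tx":0.0145,"ty":-0.1655,"tz":0,"spin":-6}]'
python3 -m inch '[{"hand":100,"tx":0.006,"ty":-0.033,"tz":0,"spin":-1},{"hand":100,"tx":0.012,"ty":-0.066,"tz":0,"spin":-2},{"hand":100,"tx":0.018,"ty":-0.099,"tz":0,"spin":-3},{"hand":100,"tx":0.025,"ty":-0.132,"tz":0,"spin":-5},{"hand":100,"tx":0.032,"ty":-0.163,"tz":0,"spin":-6}]'
python3 -m inch '[{"hand":100,"tx":0,"ty":0,"tz":0.03,"spin":0},{"hand":100,"tx":0,"ty":0,"tz":0.06,"spin":0},{"hand":100,"tx":0,"ty":0,"tz":0.09,"spin":0},{"hand":100,"tx":0,"ty":0,"tz":0.12,"spin":0},{"hand":100,"tx":0,"ty":0,"tz":0.13,"spin":0}]'
python3 -m inch '[{"hand":100,"tx":0,"ty":0,"tz":0,"spin":0},{"hand":100,"tx":0,"ty":0,"tz":0,"spin":0},{"hand":100,"tx":0,"ty":0,"tz":0,"spin":0},{"hand":100,"tx":0,"ty":0,"tz":0,"spin":0},{"hand":100,"tx":0,"ty":0,"tz":0,"spin":0}]'
python3 plan.py "(.529,-.4315,-.003,112)"
```

```text
time: 15.6
ee_pos: [0.4487, 0.0417, 0.1897]
tool_rot: [-0.002, -0.03, 1.0, 0.0]
contact_force: [0.7, 1.0, 1.4]
opening: 0.0854
gripper_force: 0.0
time: 16.02
ee_pos: [0.5003, -0.1003, 0.1894]
tool_rot: [-0.002, -0.091, 0.996, 0.001]
contact_force: [-0.1, 0.1, -0.7]
opening: 0.0855
gripper_force: 0.0
time: 16.43
ee_pos: [0.5155, -0.2654, 0.1893]
tool_rot: [-0.002, -0.143, 0.99, 0.002]
contact_force: [1.4, -0.8, 1.2]
opening: 0.0851
gripper_force: 0.0
time: 16.85
ee_pos: [0.531, -0.431, 0.1888]
tool_rot: [-0.001, -0.194, 0.981, 0.002]
contact_force: [-0.0, 0.1, -0.4]
opening: 0.0856
gripper_force: 0.0
time: 17.27
ee_pos: [0.5278, -0.4261, 0.0527]
tool_rot: [-0.004, -0.194, 0.981, 0.006]
contact_force: [-0.4, 0.9, -1.7]
opening: 0.0856
gripper_force: 0.0
time: 17.68
ee_pos: [0.5335, -0.4313, 0.0653]
tool_rot: [0.001, -0.194, 0.981, -0.002]
contact_force: [0.0, 0.3, 0.5]
opening: 0.0854
gripper_force: 0.0
t 17.7 p [ 0.5335 -0.4313  0.0653] yaw 112.4 F [0.  0.3 0.5] open 0.0854 grip 0
  tx 4.2 ty 1.5 tz 68.3 spin 0.4
```

```bash
python3 -m inch '[{"hand":100,"tx":0.003,"ty":0.001,"tz":0.015,"spin":0},{"hand":100,"tx":0.003,"ty":0.001,"tz":0.03,"spin":0},{"hand":100,"tx":0.003,"ty":0.001,"tz":0.045,"spin":0},{"hand":100,"tx":0.003,"ty":0.001,"tz":0.055,"spin":0},{"hand":100,"tx":0.003,"ty":0.001,"tz":0.055,"spin":0}]'
python3 -m inch '[{"hand":100,"tx":0,"ty":0,"tz":0,"spin":0},{"hand":100,"tx":0,"ty":0,"tz":0,"spin":0},{"hand":100,"tx":0,"ty":0,"tz":0,"spin":0},{"hand":100,"tx":0,"ty":0,"tz":0,"spin":0},{"hand":100,"tx":0,"ty":0,"tz":0,"spin":0}]'
python3 plan.py "(.529,-.4315,-.002,112)"
```

```text
time: 18.1
ee_pos: [0.5279, -0.4292, 0.0053]
tool_rot: [-0.001, -0.194, 0.981, 0.001]
contact_force: [-0.3, 1.7, -0.7]
opening: 0.0852
gripper_force: 0.0
time: 18.52
ee_pos: [0.5295, -0.4308, 0.0085]
tool_rot: [0.001, -0.194, 0.981, -0.001]
contact_force: [0.1, 0.5, 0.6]
opening: 0.0852
gripper_force: 0.0
t 18.5 p [ 0.5295 -0.4308  0.0085] yaw 112.4 F [0.1 0.5 0.6] open 0.0852 grip 0
  tx 0.7 ty -0.5 tz 10.5 spin 0.4
```

```bash
python3 -m inch '[{"hand":100,"tx":0,"ty":0,"tz":0.003,"spin":0},{"hand":100,"tx":0,"ty":0,"tz":0.006,"spin":0},{"hand":100,"tx":0,"ty":0,"tz":0.009,"spin":0},{"hand":95,"tx":0,"ty":0,"tz":0.009,"spin":0},{"hand":88,"tx":0,"ty":0,"tz":0.009,"spin":0}]' 40
python3 -m inch '[{"hand":80,"tx":0,"ty":0,"tz":0,"spin":0},{"hand":75,"tx":0,"ty":0,"tz":0,"spin":0},{"hand":65,"tx":0,"ty":0,"tz":0,"spin":0},{"hand":55,"tx":0,"ty":0,"tz":0,"spin":0},{"hand":55,"tx":0,"ty":0,"tz":0,"spin":0}]' 40
python3 plan.py
python3 -m inch '[{"hand":55,"tx":0,"ty":0,"tz":0,"spin":0},{"hand":55,"tx":0,"ty":0,"tz":-0.005,"spin":0},{"hand":55,"tx":0,"ty":0,"tz":-0.02,"spin":0},{"hand":55,"tx":0,"ty":0,"tz":-0.05,"spin":0},{"hand":55,"tx":0,"ty":0,"tz":-0.08,"spin":0}]' 50
python3 -m inch '[{"hand":55,"tx":0,"ty":0,"tz":-0.04,"spin":0},{"hand":55,"tx":0,"ty":0,"tz":-0.08,"spin":0},{"hand":55,"tx":0,"ty":0,"tz":-0.11,"spin":0},{"hand":55,"tx":0,"ty":0,"tz":-0.11,"spin":0},{"hand":55,"tx":0,"ty":0,"tz":-0.11,"spin":0}]' 50
python3 plan.py "(.5,-.1,.2,96),(.642,.2,.2,91),(.642,.2,.06,91)"
```

```text
time: 18.93
ee_pos: [0.5285, -0.4298, -0.0025]
tool_rot: [-0.0, -0.194, 0.981, 0.001]
contact_force: [0.3, 0.1, -0.4]
opening: 0.0751
gripper_force: 0.0
time: 19.35
ee_pos: [0.5291, -0.4305, -0.0014]
tool_rot: [0.0, -0.194, 0.981, -0.0]
contact_force: [0.2, -1.1, 0.1]
opening: 0.0648
gripper_force: 44.6
t 19.4 p [ 0.5291 -0.4305 -0.0014] yaw 112.4 F [ 0.2 -1.1  0.1] open 0.0648 grip 45
time: 19.77
ee_pos: [0.5273, -0.4286, 0.0763]
tool_rot: [-0.002, -0.194, 0.981, 0.003]
contact_force: [1.2, -1.6, -0.4]
opening: 0.0641
gripper_force: 55.6
time: 20.18
ee_pos: [0.5301, -0.4314, 0.192]
tool_rot: [0.002, -0.194, 0.981, -0.003]
contact_force: [-0.3, 0.8, -1.9]
opening: 0.0645
gripper_force: 55.7
t 20.2 p [ 0.5301 -0.4314  0.192 ] yaw 112.4 F [-0.3  0.8 -1.9] open 0.0645 grip 56
  tx -49.1 ty 159.0 tz -4.0 spin 8.2
  tx -26.0 ty 164.4 tz -4.0 spin 8.2
  tx -86.3 ty 141.8 tz -0.0 spin 2.5
  tx -80.0 ty 145.4 tz -0.0 spin 2.5
  tx 0.0 ty 0.0 tz 140.0 spin -0.0
```

```bash
python3 -m inch '[{"hand":55,"tx":-0.01,"ty":0.03,"tz":-0.004,"spin":1},{"hand":55,"tx":-0.02,"ty":0.06,"tz":-0.006,"spin":3},{"hand":55,"tx":-0.03,"ty":0.095,"tz":-0.008,"spin":5},{"hand":55,"tx":-0.04,"ty":0.128,"tz":-0.01,"spin":7},{"hand":55,"tx":-0.049,"ty":0.159,"tz":-0.01,"spin":8}]'
python3 -m inch '[{"hand":55,"tx":-0.005,"ty":0.033,"tz":0,"spin":1},{"hand":55,"tx":-0.01,"ty":0.066,"tz":0,"spin":3},{"hand":55,"tx":-0.015,"ty":0.099,"tz":0,"spin":5},{"hand":55,"tx":-0.021,"ty":0.132,"tz":0,"spin":7},{"hand":55,"tx":-0.026,"ty":0.164,"tz":0,"spin":8}]'
python3 plan.py "(.651,.204,.2,91),(.651,.204,.06,91)"
```

```text
time: 20.6
ee_pos: [0.5122, -0.262, 0.1955]
tool_rot: [-0.002, -0.124, 0.992, 0.002]
contact_force: [0.6, 0.3, -1.2]
opening: 0.0646
gripper_force: 55.7
time: 21.02
ee_pos: [0.4963, -0.0971, 0.1953]
tool_rot: [-0.002, -0.055, 0.999, 0.001]
contact_force: [-0.1, -0.1, -0.8]
opening: 0.0645
gripper_force: 55.7
t 21.0 p [ 0.4963 -0.0971  0.1953] yaw 96.3 F [-0.1 -0.1 -0.8] open 0.0645 grip 56
  tx -93.3 ty 141.2 tz -2.3 spin 2.6
  tx -86.7 ty 145.3 tz -2.3 spin 2.6
  tx -0.0 ty 0.0 tz 140.0 spin -0.0
```

```bash
python3 -m inch '[{"hand":55,"tx":-0.018,"ty":0.028,"tz":0,"spin":0},{"hand":55,"tx":-0.036,"ty":0.056,"tz":0,"spin":1},{"hand":55,"tx":-0.055,"ty":0.084,"tz":0,"spin":2},{"hand":55,"tx":-0.074,"ty":0.112,"tz":0,"spin":2.6},{"hand":55,"tx":-0.0933,"ty":0.141,"tz":0,"spin":2.6}]'
python3 -m inch '[{"hand":55,"tx":-0.018,"ty":0.03,"tz":0,"spin":0},{"hand":55,"tx":-0.036,"ty":0.06,"tz":0,"spin":1},{"hand":55,"tx":-0.055,"ty":0.09,"tz":0,"spin":2},{"hand":55,"tx":-0.072,"ty":0.12,"tz":0,"spin":2.6},{"hand":55,"tx":-0.0867,"ty":0.145,"tz":0,"spin":2.6}]'
python3 -m inch '[{"hand":55,"tx":0,"ty":0,"tz":0.025,"spin":0},{"hand":55,"tx":0,"ty":0,"tz":0.05,"spin":0},{"hand":55,"tx":0,"ty":0,"tz":0.075,"spin":0},{"hand":55,"tx":0,"ty":0,"tz":0.1,"spin":0},{"hand":55,"tx":0,"ty":0,"tz":0.12,"spin":0}]'
python3 -m inch '[{"hand":55,"tx":0,"ty":0,"tz":0,"spin":0},{"hand":55,"tx":0,"ty":0,"tz":0,"spin":0},{"hand":55,"tx":0,"ty":0,"tz":0,"spin":0},{"hand":55,"tx":0,"ty":0,"tz":0,"spin":0},{"hand":55,"tx":0,"ty":0,"tz":0,"spin":0}]'
python3 plan.py "(.651,.204,.03,91)"
python3 - <<'E'
from h import *
from bench import eyes
for n in("top","side"): cv2.imwrite(f"pics/{n}6.png",eyes.camera(n))
mos([("pics/top6.png",268,205),("pics/side6.png",356,208)],"pics/m9.png",s=5,w=80,h=80)
E
```

```text
time: 21.43
ee_pos: [0.5742, 0.0527, 0.1953]
tool_rot: [-0.003, -0.033, 0.999, 0.0]
contact_force: [0.1, -0.7, -1.8]
opening: 0.0645
gripper_force: 55.7
time: 21.85
ee_pos: [0.6515, 0.2037, 0.1945]
tool_rot: [-0.003, -0.01, 1.0, -0.0]
contact_force: [0.5, -0.2, -0.9]
opening: 0.0645
gripper_force: 55.7
time: 22.27
ee_pos: [0.6493, 0.2011, 0.0722]
tool_rot: [-0.004, -0.01, 1.0, -0.001]
contact_force: [-0.4, -0.3, -1.2]
opening: 0.0643
gripper_force: 55.7
time: 22.68
ee_pos: [0.6539, 0.2018, 0.0808]
tool_rot: [0.002, -0.01, 1.0, 0.0]
contact_force: [-0.4, 0.4, -1.6]
opening: 0.0643
gripper_force: 55.7
t 22.7 p [0.6539 0.2018 0.0808] yaw 91.1 F [-0.4  0.4 -1.6] open 0.0643 grip 56
  tx 2.8 ty 2.3 tz 50.8 spin 0.1
```

View pics/m9.png

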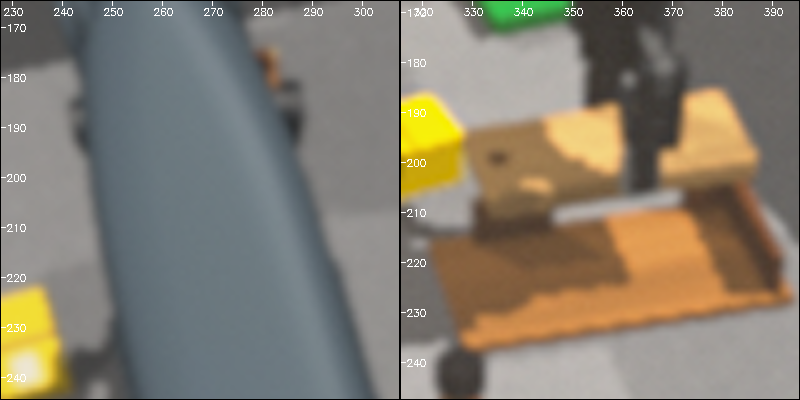

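```bash
python3 - <<'E'
from fit import *
c=np.array([.6446,.2012,.0822]); r=R.from_euler("z",1.1,degrees=True)
for l in([75,-33,16],[-75,-33,16],[-75,33,16],[75,33,16],[-75,-33,0]): print(l,proj(C["s"],c+r.apply(np.array(l)/1e3)).round(1))
E
python3 -m inch '[{"hand":55,"tx":0.001,"ty":0.001,"tz":0.015,"spin":0},{"hand":55,"tx":0.001,"ty":0.001,"tz":0.03,"spin":0},{"hand":55,"tx":0.001,"ty":0.001,"tz":0.045,"spin":0},{"hand":55,"tx":0.001,"ty":0.001,"tz":0.055,"spin":0},{"hand":55,"tx":0.001,"ty":0.001,"tz":0.06,"spin":0}]'
python3 -m inch '[{"hand":55,"tx":0,"ty":0,"tz":0,"spin":0},{"hand":55,"tx":0,"ty":0,"tz":0,"spin":0},{"hand":55,"tx":0,"ty":0,"tz":0,"spin":0},{"hand":55,"tx":0,"ty":0,"tz":0,"spin":0},{"hand":55,"tx":0,"ty":0,"tz":0,"spin":0}]'
python3 plan.py "(.651,.204,.0075,91)"
```

```text
[75, -33, 16] [[387.3 199.1]]
[-75, -33, 16] [[333.6 207.6]]
[-75, 33, 16] [[327.5 193.4]]
[75, 33, 16] [[379.6 185.5]]
[-75, -33, 0] [[333.6 212.3]]
time: 23.2
ee_pos: [0.6505, 0.2023, 0.0168]
tool_rot: [-0.001, -0.01, 1.0, -0.0]
contact_force: [-0.3, 0.6, -0.5]
opening: 0.0645
gripper_force: 55.8
time: 23.62
ee_pos: [0.6523, 0.2027, 0.0197]
tool_rot: [0.001, -0.01, 1.0, 0.0]
contact_force: [0.6, 1.6, -0.7]
opening: 0.0648
gripper_force: 55.7
t 23.6 p [0.6523 0.2027 0.0197] yaw 91.2 F [ 0.6  1.6 -0.7] open 0.0648 grip 56
  tx 1.3 ty 1.3 tz 12.2 spin 0.2
```

```bash
python3 -m inch '[{"hand":55,"tx":0,"ty":0,"tz":0.004,"spin":0},{"hand":55,"tx":0,"ty":0,"tz":0.008,"spin":0},{"hand":55,"tx":0,"ty":0,"tz":0.011,"spin":0},{"hand":55,"tx":0,"ty":0,"tz":0.011,"spin":0},{"hand":55,"tx":0,"ty":0,"tz":0.011,"spin":0}]'
python3 plan.py
python3 -m inch '[{"hand":55,"tx":-0.002,"ty":0,"tz":0,"spin":0},{"hand":55,"tx":-0.004,"ty":0,"tz":0,"spin":0},{"hand":55,"tx":-0.006,"ty":0,"tz":0,"spin":0},{"hand":55,"tx":-0.008,"ty":0,"tz":0,"spin":0},{"hand":55,"tx":-0.008,"ty":0,"tz":0,"spin":0}]'
python3 -m inch '[{"hand":55,"tx":-0.001,"ty":0,"tz":0,"spin":0},{"hand":55,"tx":-0.002,"ty":0,"tz":0,"spin":0},{"hand":55,"tx":-0.003,"ty":0,"tz":0,"spin":0},{"hand":55,"tx":-0.003,"ty":0,"tz":0,"spin":0},{"hand":55,"tx":-0.003,"ty":0,"tz":0,"spin":0}]'
python3 plan.py
```

```text
time: 24.03
ee_pos: [0.6511, 0.2025, 0.0068]
tool_rot: [-0.0, -0.01, 1.0, -0.0]
contact_force: [-0.0, 0.6, -1.4]
opening: 0.0647
gripper_force: 55.7
t 24.0 p [0.6511 0.2025 0.0068] yaw 91.2 F [-0.   0.6 -1.4] open 0.0647 grip 56
time: 24.45
ee_pos: [0.66, 0.2027, 0.0073]
tool_rot: [0.0, -0.01, 1.0, 0.0]
contact_force: [0.4, 0.5, -1.0]
opening: 0.0647
gripper_force: 55.7
time: 24.87
ee_pos: [0.6622, 0.2027, 0.0072]
tool_rot: [-0.0, -0.01, 1.0, -0.0]
contact_force: [-0.3, 0.6, -1.3]
opening: 0.0648
gripper_force: 55.8
t 24.9 p [0.6622 0.2027 0.0072] yaw 91.2 F [-0.3  0.6 -1.3] open 0.0648 grip 56
```

```bash
for i in 1; do
python3 -m inch '[{"hand":55,"tx":-0.001,"ty":0,"tz":0,"spin":0},{"hand":55,"tx":-0.002,"ty":0,"tz":0,"spin":0},{"hand":55,"tx":-0.002,"ty":0,"tz":0,"spin":0},{"hand":55,"tx":-0.002,"ty":0,"tz":0,"spin":0},{"hand":55,"tx":-0.002,"ty":0,"tz":0,"spin":0}]' |grep -E "ee_pos|rot|contact"
python3 -m inch '[{"hand":55,"tx":-0.001,"ty":0,"tz":0,"spin":0},{"hand":55,"tx":-0.002,"ty":0,"tz":0,"spin":0},{"hand":55,"tx":-0.002,"ty":0,"tz":0,"spin":0},{"hand":55,"tx":-0.002,"ty":0,"tz":0,"spin":0},{"hand":55,"tx":-0.002,"ty":0,"tz":0,"spin":0}]' |grep -E "ee_pos|rot|contact"
python3 -m inch '[{"hand":55,"tx":0,"ty":0.002,"tz":0,"spin":0},{"hand":55,"tx":0,"ty":0.003,"tz":0,"spin":0},{"hand":55,"tx":0,"ty":0.004,"tz":0,"spin":0},{"hand":55,"tx":0,"ty":0.004,"tz":0,"spin":0},{"hand":55,"tx":0,"ty":0.004,"tz":0,"spin":0}]' |grep -E "ee_pos|rot|contact"
done
```

```text
ee_pos: [0.6622, 0.2028, 0.0069]
tool_rot: [-0.002, -0.01, 1.0, -0.0]
contact_force: [-5.5, -1.1, 0.7]
ee_pos: [0.6622, 0.2028, 0.0069]
tool_rot: [-0.004, -0.01, 1.0, -0.0]
contact_force: [-10.0, -0.8, 3.8]
ee_pos: [0.6623, 0.2035, 0.0069]
tool_rot: [-0.004, -0.008, 1.0, -0.003]
contact_force: [-10.5, -6.9, 4.6]
```

```bash
python3 -m inch '[{"hand":55,"tx":0.002,"ty":0,"tz":0,"spin":0},{"hand":55,"tx":0.003,"ty":0,"tz":0,"spin":0},{"hand":55,"tx":0.003,"ty":0,"tz":0,"spin":0},{"hand":55,"tx":0.003,"ty":0,"tz":0,"spin":0},{"hand":55,"tx":0.003,"ty":0,"tz":0,"spin":0}]' |grep -E "ee_pos|rot|contact"
python3 -m inch '[{"hand":55,"tx":0,"ty":0.001,"tz":0,"spin":0},{"hand":55,"tx":0,"ty":0.002,"tz":0,"spin":0},{"hand":55,"tx":0,"ty":0.002,"tz":0,"spin":0},{"hand":55,"tx":0,"ty":0.002,"tz":0,"spin":0},{"hand":55,"tx":0,"ty":0.002,"tz":0,"spin":0}]' |grep -E "ee_pos|rot|contact"
python3 -m inch '[{"hand":55,"tx":0,"ty":0.001,"tz":0,"spin":0},{"hand":55,"tx":0,"ty":0.002,"tz":0,"spin":0},{"hand":55,"tx":0,"ty":0.002,"tz":0,"spin":0},{"hand":55,"tx":0,"ty":0.002,"tz":0,"spin":0},{"hand":55,"tx":0,"ty":0.002,"tz":0,"spin":0}]' |grep -E "ee_pos|rot|contact"
python3 plan.py
```

```text
ee_pos: [0.6622, 0.2059, 0.0068]
tool_rot: [-0.001, -0.01, 1.0, -0.001]
contact_force: [-5.1, -4.0, -0.6]
ee_pos: [0.6622, 0.2077, 0.0068]
tool_rot: [-0.001, -0.01, 1.0, -0.001]
contact_force: [-5.8, -3.8, 0.0]
ee_pos: [0.6622, 0.2078, 0.0069]
tool_rot: [-0.001, -0.009, 1.0, -0.003]
contact_force: [-5.3, -8.9, 1.8]
t 27.4 p [0.6622 0.2078 0.0069] yaw 91.0 F [-5.3 -8.9  1.8] open 0.0649 grip 56
```

```bash
python3 -m inch '[{"hand":55,"tx":0.001,"ty":0.001,"tz":0,"spin":0},{"hand":55,"tx":0.001,"ty":0.002,"tz":0,"spin":0},{"hand":55,"tx":0.001,"ty":0.002,"tz":0,"spin":0},{"hand":55,"tx":0.001,"ty":0.002,"tz":0,"spin":0},{"hand":55,"tx":0.001,"ty":0.002,"tz":0,"spin":0}]' |grep -E "ee_pos|rot|contact"
python3 -m inch '[{"hand":55,"tx":0,"ty":0.001,"tz":0,"spin":0},{"hand":55,"tx":0,"ty":0.002,"tz":0,"spin":0},{"hand":55,"tx":0,"ty":0.002,"tz":0,"spin":0},{"hand":55,"tx":0,"ty":0.002,"tz":0,"spin":0},{"hand":55,"tx":0,"ty":0.002,"tz":0,"spin":0}]' |grep -E "ee_pos|rot|contact"
python3 - <<'E'
from h import *
from bench import eyes
for n in("top","side"): cv2.imwrite(f"pics/{n}7.png",eyes.camera(n))
mos([("pics/side7.png",356,214)],"pics/m10.png",s=9,w=86,h=60,cols=1)
E
python3 plan.py
```

```text
ee_pos: [0.6622, 0.2079, 0.007]
tool_rot: [-0.001, -0.008, 1.0, -0.004]
contact_force: [-3.3, -11.2, 0.2]
ee_pos: [0.662, 0.208, 0.0071]
tool_rot: [-0.001, -0.007, 1.0, -0.006]
contact_force: [-4.5, -13.6, 1.8]
t 28.3 p [0.662  0.208  0.0071] yaw 90.8 F [ -4.7 -13.8   1.9] open 0.0648 grip 56
```

View pics/m10.png

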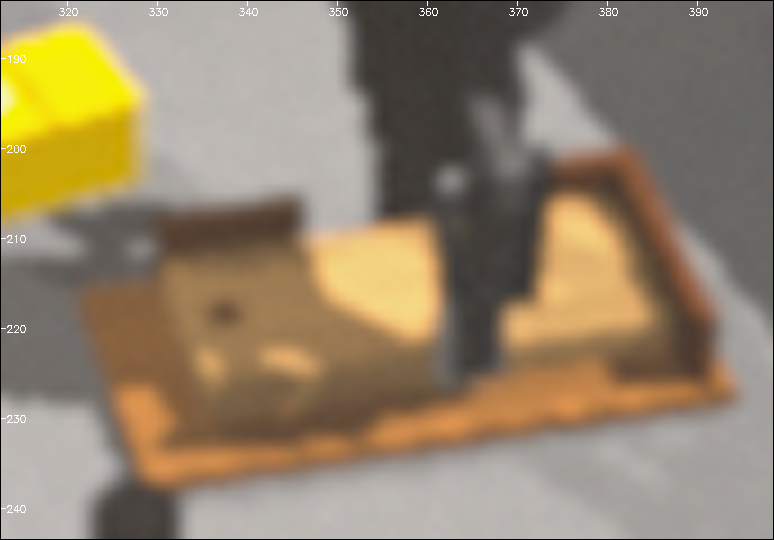

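```bash
python3 -m inch '[{"hand":55,"tx":0.001,"ty":-0.002,"tz":0,"spin":0},{"hand":55,"tx":0.002,"ty":-0.004,"tz":0,"spin":0},{"hand":55,"tx":0.002,"ty":-0.005,"tz":0,"spin":0},{"hand":55,"tx":0.002,"ty":-0.005,"tz":0,"spin":0},{"hand":55,"tx":0.002,"ty":-0.005,"tz":0,"spin":0}]' |grep -E "ee_pos|rot|contact"
python3 -m inch '[{"hand":78,"tx":0,"ty":0,"tz":0,"spin":0},{"hand":80,"tx":0,"ty":0,"tz":0,"spin":0},{"hand":85,"tx":0,"ty":0,"tz":0,"spin":0},{"hand":85,"tx":0,"ty":0,"tz":0,"spin":0},{"hand":85,"tx":0,"ty":0,"tz":0,"spin":0}]' 
python3 plan.py
```

```text
ee_pos: [0.6619, 0.2078, 0.0074]
tool_rot: [0.001, -0.009, 1.0, -0.002]
contact_force: [2.0, -7.0, -3.3]
time: 29.13
ee_pos: [0.6607, 0.2112, 0.008]
tool_rot: [0.001, -0.011, 1.0, 0.001]
contact_force: [-0.1, 1.1, 0.3]
opening: 0.0726
gripper_force: 0.0
t 29.1 p [0.6607 0.2112 0.008 ] yaw 91.2 F [-0.1  1.1  0.3] open 0.0726 grip 0
```

```bash
python3 -m inch '[{"hand":85,"tx":0,"ty":0.002,"tz":0,"spin":0},{"hand":85,"tx":0,"ty":0.003,"tz":0,"spin":0},{"hand":85,"tx":0,"ty":0.004,"tz":0,"spin":0},{"hand":85,"tx":0,"ty":0.005,"tz":0,"spin":0},{"hand":85,"tx":0,"ty":0.005,"tz":0,"spin":0}]'
python3 -m inch '[{"hand":85,"tx":0,"ty":0.001,"tz":0,"spin":0},{"hand":85,"tx":0,"ty":0.002,"tz":0,"spin":0},{"hand":85,"tx":0,"ty":0.002,"tz":0,"spin":0},{"hand":85,"tx":0,"ty":0.002,"tz":0,"spin":0},{"hand":85,"tx":0,"ty":0.002,"tz":0,"spin":0}]'
python3 plan.py
```

```text
time: 29.55
ee_pos: [0.6607, 0.2115, 0.0077]
tool_rot: [0.0, -0.009, 1.0, -0.003]
contact_force: [0.4, -8.8, 1.0]
opening: 0.0726
gripper_force: 4.2
time: 29.97
ee_pos: [0.6608, 0.2115, 0.0076]
tool_rot: [0.0, -0.008, 1.0, -0.005]
contact_force: [0.3, -11.6, 1.4]
opening: 0.0723
gripper_force: 5.8
t 30.0 p [0.6608 0.2115 0.0076] yaw 91.0 F [  0.3 -11.6   1.4] open 0.0723 grip 6
```

```bash
python3 -m inch '[{"hand":85,"tx":0,"ty":-0.003,"tz":0,"spin":0},{"hand":88,"tx":0,"ty":-0.008,"tz":0,"spin":0},{"hand":92,"tx":0,"ty":-0.011,"tz":-0.01,"spin":0},{"hand":95,"tx":0,"ty":-0.011,"tz":-0.03,"spin":0},{"hand":95,"tx":0,"ty":-0.011,"tz":-0.06,"spin":0}]'
python3 -m inch '[{"hand":20,"tx":0.02,"ty":0.004,"tz":0,"spin":0},{"hand":0,"tx":0.05,"ty":0.004,"tz":0,"spin":0},{"hand":0,"tx":0.08,"ty":0.004,"tz":0,"spin":0},{"hand":0,"tx":0.105,"ty":0.004,"tz":0,"spin":0},{"hand":0,"tx":0.105,"ty":0.004,"tz":0,"spin":0}]'
python3 -m inch '[{"hand":0,"tx":0,"ty":0,"tz":0,"spin":0},{"hand":0,"tx":0,"ty":0,"tz":0,"spin":0},{"hand":0,"tx":0,"ty":0,"tz":0.01,"spin":0},{"hand":0,"tx":0,"ty":0,"tz":0.02,"spin":0},{"hand":0,"tx":0,"ty":0,"tz":0.03,"spin":0}]'
python3 plan.py "(.553,.208,.014,91)"
```

```text
time: 30.38
ee_pos: [0.6574, 0.2059, 0.0644]
tool_rot: [-0.004, -0.01, 1.0, 0.0]
contact_force: [0.5, 0.6, -0.8]
opening: 0.0814
gripper_force: 0.0
time: 30.8
ee_pos: [0.5486, 0.2084, 0.0664]
tool_rot: [-0.004, -0.011, 1.0, 0.0]
contact_force: [-0.5, -0.4, -1.0]
opening: 0.0202
gripper_force: 0.0
time: 31.22
ee_pos: [0.5562, 0.2077, 0.0364]
tool_rot: [0.0, -0.01, 1.0, 0.0]
contact_force: [-0.0, -0.6, -0.8]
opening: 0.0001
gripper_force: 0.0
t 31.2 p [0.5562 0.2077 0.0364] yaw 91.1 F [-0.  -0.6 -0.8] open 0.0001 grip 0
  tx 3.2 ty 0.4 tz 22.4 spin 0.1
```

```bash
python3 -m inch '[{"hand":0,"tx":0.003,"ty":0,"tz":0.01,"spin":0},{"hand":0,"tx":0.003,"ty":0,"tz":0.018,"spin":0},{"hand":0,"tx":0.003,"ty":0,"tz":0.021,"spin":0},{"hand":0,"tx":0.003,"ty":0,"tz":0.021,"spin":0},{"hand":0,"tx":0.003,"ty":0,"tz":0.021,"spin":0}]'|grep -E "ee_pos|contact"
python3 -m inch '[{"hand":0,"tx":-0.003,"ty":0,"tz":0,"spin":0},{"hand":0,"tx":-0.006,"ty":0,"tz":0,"spin":0},{"hand":0,"tx":-0.009,"ty":0,"tz":0,"spin":0},{"hand":0,"tx":-0.012,"ty":0,"tz":0,"spin":0},{"hand":0,"tx":-0.012,"ty":0,"tz":0,"spin":0}]'|grep -E "ee_pos|contact"
python3 -m inch '[{"hand":0,"tx":-0.001,"ty":0,"tz":0,"spin":0},{"hand":0,"tx":-0.002,"ty":0,"tz":0,"spin":0},{"hand":0,"tx":-0.003,"ty":0,"tz":0,"spin":0},{"hand":0,"tx":-0.004,"ty":0,"tz":0,"spin":0},{"hand":0,"tx":-0.004,"ty":0,"tz":0,"spin":0}]'|grep -E "ee_pos|contact"
python3 -m inch '[{"hand":0,"tx":-0.001,"ty":0,"tz":0,"spin":0},{"hand":0,"tx":-0.002,"ty":0,"tz":0,"spin":0},{"hand":0,"tx":-0.003,"ty":0,"tz":0,"spin":0},{"hand":0,"tx":-0.004,"ty":0,"tz":0,"spin":0},{"hand":0,"tx":-0.004,"ty":0,"tz":0,"spin":0}]'|grep -E "ee_pos|contact"
```

```text
ee_pos: [0.5521, 0.2075, 0.0159]
contact_force: [0.6, -0.2, 0.0]
ee_pos: [0.5655, 0.2079, 0.0168]
contact_force: [-0.8, -0.1, -0.2]
ee_pos: [0.5684, 0.2079, 0.0163]
contact_force: [0.6, -0.3, 0.6]
ee_pos: [0.5695, 0.2079, 0.0161]
contact_force: [-7.1, -0.6, 4.5]
```

```bash
python3 -m inch '[{"hand":0,"tx":0.005,"ty":0,"tz":0,"spin":0},{"hand":0,"tx":0.015,"ty":0,"tz":0,"spin":0},{"hand":20,"tx":0.02,"ty":0,"tz":-0.02,"spin":0},{"hand":50,"tx":0.02,"ty":0,"tz":-0.05,"spin":0},{"hand":100,"tx":0.02,"ty":0,"tz":-0.08,"spin":0}]'|grep -E "ee_pos|contact"
python3 -m inch '[{"hand":100,"tx":0,"ty":0.03,"tz":-0.02,"spin":-3},{"hand":100,"tx":0,"ty":0.06,"tz":-0.04,"spin":-6},{"hand":100,"tx":0,"ty":0.09,"tz":-0.06,"spin":-10},{"hand":100,"tx":0,"ty":0.12,"tz":-0.06,"spin":-15},{"hand":100,"tx":0,"ty":0.15,"tz":-0.06,"spin":-20}]'|grep -E "ee_pos|contact"
python3 - <<'E'
from fit import *
from bench import eyes
s=[("s",283.5,167.1,-32,23,52),("s",293.1,173.1,-32,-23,52),("s",307.1,166.1,32,-23,52),("s",296.9,159.9,32,23,52),("s",293.1,181.9,-32,-23,16),("s",307.5,174.5,32,-23,16)]
fit("scart",s+[("t",190.2,259,-32,23,52),("t",202,249.5,-32,-23,52)],(.5,.45,.5))
for n in("top","side"): cv2.imwrite(f"pics/{n}8.png",eyes.camera(n))
mos([("pics/top8.png",195,250),("pics/side8.png",298,175),("pics/side8.png",356,220),("pics/top8.png",270,205)],"pics/m11.png",s=6,w=66,h=50)
E
python3 plan.py
```

```text
ee_pos: [0.551, 0.2073, 0.0956]
contact_force: [0.4, 0.6, 0.6]
ee_pos: [0.5511, 0.3597, 0.1594]
contact_force: [0.2, -0.3, -0.2]
scart [0.5164 0.4544] yaw 36.1 res [[-0.9, 1.6], [0.2, 1.0], [0.4, -0.8], [-0.1, 0.3], [0.8, 1.9], [0.4, 0.4], [-1.1, 0.2], [-1.2, 0.3]]
t 33.8 p [0.5491 0.3621 0.1563] yaw 111.5 F [ 0.4 -0.4 -1.2] open 0.0853 grip 0
```

View pics/m11.png

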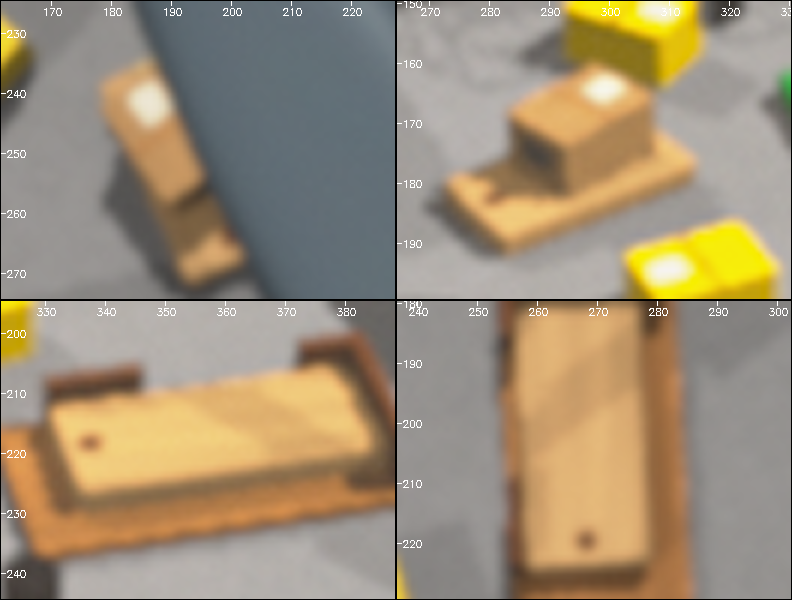

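```bash
python3 plan.py "(.516,.451,.12,117),(.516,.451,.024,117)"; python3 - <<'E'
from fit import *
s=[("s",283.7,167.4,-32,23,52),("s",293.2,173.5,-32,-23,52),("s",307.6,165.6,32,-23,52),("s",297.8,160,32,23,52),("s",293.4,181.8,-32,-23,16),("s",307.7,175.4,32,-23,16)]
fit("scart",s,(.5,.45,.5))
fit("scart",s+[("t",179,239,32,23,52),("t",190.8,258.7,-32,23,52),("t",187,234,32,0,52)],(.5,.45,.5))
E
```

```text
t 33.8 p [0.5491 0.3621 0.1563] yaw 111.5 F [ 0.4 -0.4 -1.2] open 0.0853 grip 0
  tx -1.8 ty 94.8 tz 36.3 spin -5.5
  tx 0.0 ty 0.0 tz 96.0 spin -0.0
scart [0.518  0.4573] yaw 32.3 res [[-0.9, 0.3], [-0.4, -0.1], [0.4, -0.4], [0.2, -0.3], [-0.0, 1.4], [0.6, -0.6]]
scart [0.5192 0.4514] yaw 29.7 res [[-0.2, 1.0], [-0.3, 0.9], [1.2, 0.9], [1.4, 0.7], [0.1, 2.3], [1.4, 0.7], [-0.9, 2.4], [-2.2, -0.4], [-2.6, 3.4]]
```

```bash
python3 -m inch '[{"hand":100,"tx":-0.001,"ty":0.03,"tz":0,"spin":-3},{"hand":100,"tx":-0.002,"ty":0.06,"tz":0.01,"spin":-6},{"hand":100,"tx":-0.003,"ty":0.085,"tz":0.02,"spin":-8.5},{"hand":100,"tx":-0.004,"ty":0.096,"tz":0.03,"spin":-8.5},{"hand":100,"tx":-0.004,"ty":0.096,"tz":0.036,"spin":-8.5}]'|grep -E "ee_pos|contact"
python3 -m inch '[{"hand":100,"tx":0,"ty":0,"tz":0.01,"spin":0},{"hand":100,"tx":0,"ty":0,"tz":0.02,"spin":0},{"hand":100,"tx":0,"ty":0,"tz":0.03,"spin":0},{"hand":100,"tx":0,"ty":0,"tz":0.03,"spin":0},{"hand":100,"tx":0,"ty":0,"tz":0.03,"spin":0}]'|grep -E "ee_pos|contact"
python3 -m inch '[{"hand":100,"tx":0,"ty":0,"tz":0,"spin":0},{"hand":100,"tx":0,"ty":0,"tz":0,"spin":0},{"hand":100,"tx":0,"ty":0,"tz":0,"spin":0},{"hand":100,"tx":0,"ty":0,"tz":0,"spin":0},{"hand":100,"tx":0,"ty":0,"tz":0,"spin":0}]'|grep -E "ee_pos|contact"
python3 plan.py "(.518,.453,.024,120)"; python3 - <<'E'
from h import *
from bench import eyes
for n in("top","side"): cv2.imwrite(f"pics/{n}9.png",eyes.camera(n))
mos([("pics/side9.png",298,170)],"pics/m12.png",s=8,w=66,h=60,cols=1)
E
```

```text
ee_pos: [0.517, 0.4498, 0.1182]
contact_force: [0.3, 0.6, -0.3]
ee_pos: [0.5182, 0.4469, 0.089]
contact_force: [0.3, -0.0, 0.1]
ee_pos: [0.5186, 0.4487, 0.0909]
contact_force: [-0.0, -0.1, -0.2]
t 35.1 p [0.5186 0.4487 0.0909] yaw 119.7 F [-0.  -0.1 -0.2] open 0.0850 grip 0
  tx -1.6 ty 4.0 tz 66.9 spin -0.3
```

View pics/m12.png

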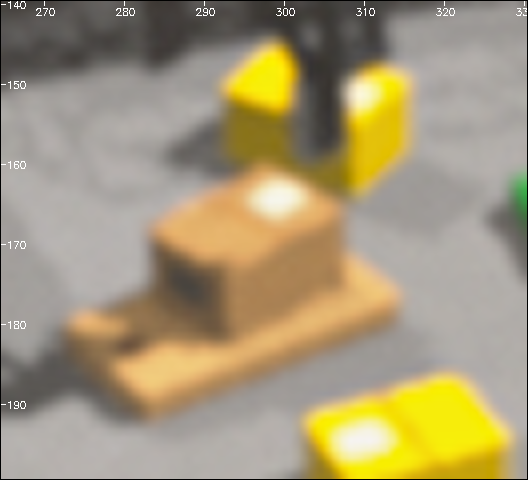

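```bash
python3 - <<'E'
from fit import *
f=np.radians(119.7); y=np.array([np.cos(f),np.sin(f),0]); p=np.array([.5186,.4487,.0909])
for d in(-.0425,-.057):
  for h in(.013,): print(proj(C["s"],p+y*d+[0,0,h]))
# finger tip after descending, and carton -y face base
for d in(-.0425,-.057,.0425,.057): print(d,proj(C["s"],p*[1,1,0]+y*d+[0,0,.037]).round(1))
s=[("s",284,168.5,-32,23,52),("s",293,173.5,-32,-23,52),("s",307.5,165.5,32,-23,52),("s",297,160.3,32,23,52),("s",293,181.8,-32,-23,16),("s",307.5,175.2,32,-23,16)]
fit("scart",s,(.5,.45,.5))
E
```

```text
[[304.49785979 158.94468325]]
[[307.68034345 160.84365205]]
-0.0425 [[305.2 177.5]]
-0.057 [[308.3 179.5]]
0.0425 [[287.7 166.5]]
0.057 [[284.8 164.7]]
scart [0.5167 0.4561] yaw 34.0 res [[-1.5, -0.3], [-0.2, 0.2], [0.1, -0.2], [0.2, -0.4], [0.4, 1.7], [0.4, -0.3]]
```

```bash
python3 -m inch '[{"hand":100,"tx":-0.001,"ty":0.005,"tz":0.015,"spin":-1},{"hand":100,"tx":-0.001,"ty":0.005,"tz":0.03,"spin":-2},{"hand":100,"tx":-0.001,"ty":0.005,"tz":0.045,"spin":-2},{"hand":100,"tx":-0.001,"ty":0.005,"tz":0.06,"spin":-2},{"hand":100,"tx":-0.001,"ty":0.005,"tz":0.066,"spin":-2}]'|grep -E "ee_pos|contact"
python3 -m inch '[{"hand":85,"tx":0,"ty":0,"tz":0,"spin":0},{"hand":75,"tx":0,"ty":0,"tz":0,"spin":0},{"hand":67,"tx":0,"ty":0,"tz":0,"spin":0},{"hand":60,"tx":0,"ty":0,"tz":0,"spin":0},{"hand":52,"tx":0,"ty":0,"tz":0,"spin":0}]' 30
python3 -m inch '[{"hand":45,"tx":0,"ty":0,"tz":0,"spin":0},{"hand":38,"tx":0,"ty":0,"tz":0,"spin":0},{"hand":35,"tx":0,"ty":0,"tz":0,"spin":0},{"hand":35,"tx":0,"ty":0,"tz":0,"spin":0},{"hand":35,"tx":0,"ty":0,"tz":0,"spin":0}]' 30
python3 -m inch '[{"hand":35,"tx":0,"ty":0,"tz":0,"spin":0},{"hand":35,"tx":0,"ty":0,"tz":-0.005,"spin":0},{"hand":35,"tx":0,"ty":0,"tz":-0.02,"spin":0},{"hand":35,"tx":0,"ty":0,"tz":-0.05,"spin":0},{"hand":35,"tx":0,"ty":0,"tz":-0.08,"spin":0}]' 35
python3 plan.py "(.48,.1,.2,100),(.403,-.211,.19,74.6),(.403,-.211,.06,74.6)"
```

```text
ee_pos: [0.5152, 0.4524, 0.0214]
contact_force: [-0.3, -0.3, -0.2]
time: 36.0
ee_pos: [0.5179, 0.4541, 0.0265]
tool_rot: [0.002, -0.273, 0.962, 0.001]
contact_force: [0.7, 1.1, -0.1]
opening: 0.0457
gripper_force: 31.7
time: 36.42
ee_pos: [0.5178, 0.4541, 0.0262]
tool_rot: [0.002, -0.273, 0.962, 0.001]
contact_force: [0.0, -0.6, 5.3]
opening: 0.0456
gripper_force: 32.4
time: 36.83
ee_pos: [0.5145, 0.4518, 0.1016]
tool_rot: [-0.004, -0.273, 0.962, -0.001]
contact_force: [0.9, 0.3, -0.3]
opening: 0.0453
gripper_force: 35.9
t 36.8 p [0.5145 0.4518 0.1016] yaw 121.7 F [ 0.9  0.3 -0.3] open 0.0453 grip 36
  tx 107.0 ty -140.7 tz -49.2 spin 10.8
  tx 78.7 ty -158.3 tz -49.2 spin 10.8
  tx 64.9 ty -146.5 tz 5.0 spin 12.7
  tx 31.1 ty -157.1 tz 5.0 spin 12.7
  tx 0.0 ty 0.0 tz 130.0 spin -0.0
```

```bash
python3 -m inch '[{"hand":35,"tx":0.01,"ty":-0.014,"tz":-0.02,"spin":1},{"hand":35,"tx":0.03,"ty":-0.04,"tz":-0.04,"spin":3},{"hand":35,"tx":0.055,"ty":-0.072,"tz":-0.05,"spin":6},{"hand":35,"tx":0.08,"ty":-0.105,"tz":-0.05,"spin":9},{"hand":35,"tx":0.107,"ty":-0.141,"tz":-0.05,"spin":11}]'|grep -E "ee_pos|contact"
python3 -m inch '[{"hand":35,"tx":0.015,"ty":-0.03,"tz":-0.02,"spin":2},{"hand":35,"tx":0.03,"ty":-0.062,"tz":-0.04,"spin":4},{"hand":35,"tx":0.045,"ty":-0.094,"tz":-0.05,"spin":6},{"hand":35,"tx":0.061,"ty":-0.126,"tz":-0.05,"spin":9},{"hand":35,"tx":0.079,"ty":-0.158,"tz":-0.05,"spin":11}]'|grep -E "ee_pos|contact"
python3 -m inch '[{"hand":35,"tx":0.013,"ty":-0.029,"tz":0,"spin":2},{"hand":35,"tx":0.026,"ty":-0.058,"tz":0,"spin":5},{"hand":35,"tx":0.039,"ty":-0.087,"tz":0,"spin":8},{"hand":35,"tx":0.052,"ty":-0.117,"tz":0,"spin":11},{"hand":35,"tx":0.065,"ty":-0.1465,"tz":0,"spin":13}]'|grep -E "ee_pos|contact"
python3 plan.py "(.403,-.211,.19,74.6)"
```

```text
ee_pos: [0.4996, 0.2792, 0.1549]
contact_force: [1.2, -0.9, -0.9]
ee_pos: [0.4816, 0.1033, 0.2049]
contact_force: [1.1, -0.0, -1.1]
ee_pos: [0.4409, -0.0517, 0.2036]
contact_force: [0.3, -0.3, -2.0]
t 38.1 p [ 0.4409 -0.0517  0.2036] yaw 86.5 F [ 0.3 -0.3 -2. ] open 0.0459 grip 36
  tx 28.2 ty -161.3 tz 13.6 spin 11.9
```

```bash
python3 -m inch '[{"hand":35,"tx":0.006,"ty":-0.032,"tz":0,"spin":2},{"hand":35,"tx":0.012,"ty":-0.064,"tz":0,"spin":4},{"hand":35,"tx":0.018,"ty":-0.097,"tz":0,"spin":7},{"hand":35,"tx":0.023,"ty":-0.13,"tz":0.005,"spin":10},{"hand":35,"tx":0.0285,"ty":-0.1615,"tz":0.014,"spin":12}]'|grep -E "ee_pos|contact"
python3 -m inch '[{"hand":35,"tx":0,"ty":0,"tz":0.03,"spin":0},{"hand":35,"tx":0,"ty":0,"tz":0.06,"spin":0},{"hand":35,"tx":0,"ty":0,"tz":0.09,"spin":0},{"hand":35,"tx":0,"ty":0,"tz":0.11,"spin":0},{"hand":35,"tx":0,"ty":0,"tz":0.12,"spin":0}]'|grep -E "ee_pos|contact"
python3 -m inch '[{"hand":35,"tx":0,"ty":0,"tz":0.01,"spin":0},{"hand":35,"tx":0,"ty":0,"tz":0.02,"spin":0},{"hand":35,"tx":0,"ty":0,"tz":0.02,"spin":0},{"hand":35,"tx":0,"ty":0,"tz":0.02,"spin":0},{"hand":35,"tx":0,"ty":0,"tz":0.02,"spin":0}]'|grep -E "ee_pos|contact"
python3 plan.py "(.403,-.211,.0165,74.6)"; python3 - <<'E'
from h import *
from bench import eyes
for n in("top","side"): cv2.imwrite(f"pics/{n}10.png",eyes.camera(n))
mos([("pics/side10.png",300,345),("pics/side10.png",298,170),("pics/top10.png",195,250),("pics/side10.png",356,220)],"pics/m13.png",s=5,w=80,h=60,cols=2)
E
```

```text
ee_pos: [0.4039, -0.2118, 0.1907]
contact_force: [1.2, -0.2, -1.7]
ee_pos: [0.4014, -0.2082, 0.0659]
contact_force: [-0.7, 1.0, -0.6]
ee_pos: [0.4053, -0.2107, 0.0516]
contact_force: [1.0, 0.0, -0.4]
t 39.3 p [ 0.4053 -0.2107  0.0516] yaw 74.7 F [ 1.   0.  -0.4] open 0.0458 grip 36
  tx 2.2 ty -0.9 tz 35.1 spin 0.1
```

View pics/m13.png

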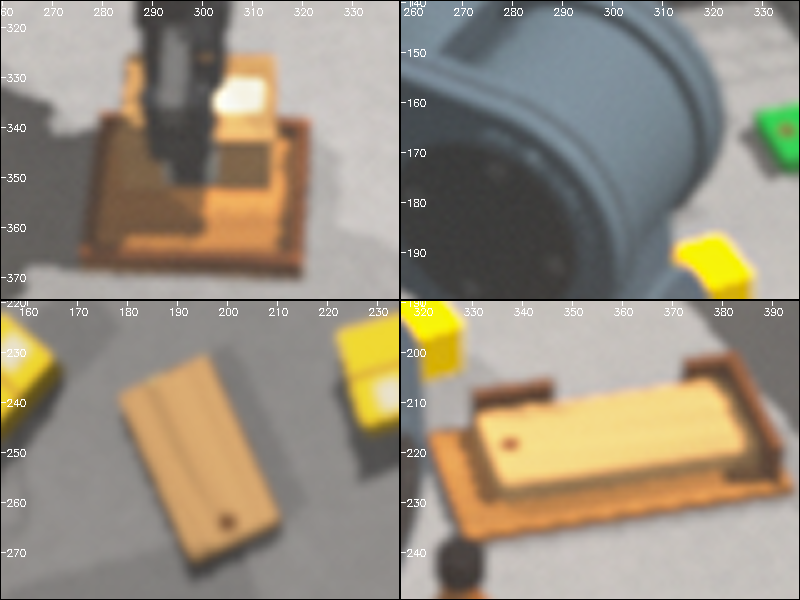

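```bash
python3 -m inch '[{"hand":35,"tx":0.001,"ty":0,"tz":0.01,"spin":0},{"hand":35,"tx":0.001,"ty":0,"tz":0.02,"spin":0},{"hand":35,"tx":0.001,"ty":0,"tz":0.027,"spin":0},{"hand":35,"tx":0.001,"ty":0,"tz":0.031,"spin":0},{"hand":35,"tx":0.001,"ty":0,"tz":0.032,"spin":0}]'|grep -E "ee_pos|contact"
python3 -m inch '[{"hand":35,"tx":0,"ty":0,"tz":0,"spin":0},{"hand":35,"tx":0,"ty":0,"tz":0,"spin":0},{"hand":35,"tx":0,"ty":0,"tz":0.001,"spin":0},{"hand":35,"tx":0,"ty":0,"tz":0.001,"spin":0},{"hand":35,"tx":0,"ty":0,"tz":0.001,"spin":0}]'|grep -E "ee_pos|contact"
python3 plan.py; python3 - <<'E'
from fit import *
fit("shortb",[("t",178.5,238.5,60,31,16),("t",196.5,230.5,60,-31,16),("t",210.4,263.7,-60,-31,16),("t",193.5,272,-60,31,16),("s",314.2,177,60,-31,16),("s",283.3,189.8,-60,-31,16),("s",273.2,180.2,-60,31,16)],(.5,.45,.5))
E
```

```text
ee_pos: [0.4021, -0.2089, 0.0164]
contact_force: [-0.1, -1.0, -1.5]
ee_pos: [0.4037, -0.21, 0.0177]
contact_force: [0.3, 0.5, -1.3]
t 40.3 p [ 0.4037 -0.21    0.0177] yaw 74.7 F [ 0.3  0.5 -1.3] open 0.0457 grip 36
shortb [0.5093 0.4436] yaw 21.8 res [[-0.2, -0.2], [-0.4, -0.4], [0.7, -0.0], [-0.4, 0.1], [1.2, 0.1], [-0.6, 0.2], [-0.7, 0.4]]
```

```bash
python3 -m inch '[{"hand":35,"tx":0,"ty":0,"tz":0.001,"spin":0},{"hand":35,"tx":0,"ty":0,"tz":0.001,"spin":0},{"hand":55,"tx":0,"ty":0,"tz":0.001,"spin":0},{"hand":62,"tx":0,"ty":0,"tz":0.001,"spin":0},{"hand":70,"tx":0,"ty":0,"tz":0.001,"spin":0}]'
python3 -m inch '[{"hand":80,"tx":0,"ty":0,"tz":0,"spin":0},{"hand":85,"tx":0,"ty":0,"tz":0,"spin":0},{"hand":90,"tx":0,"ty":0,"tz":-0.015,"spin":0},{"hand":100,"tx":0,"ty":0,"tz":-0.04,"spin":0},{"hand":100,"tx":0,"ty":0,"tz":-0.08,"spin":0}]'|grep -E "ee_pos|contact"
python3 -m inch '[{"hand":100,"tx":0,"ty":0,"tz":-0.04,"spin":0},{"hand":100,"tx":0,"ty":0,"tz":-0.08,"spin":0},{"hand":100,"tx":0,"ty":0,"tz":-0.1,"spin":0},{"hand":100,"tx":0,"ty":0,"tz":-0.1,"spin":0},{"hand":100,"tx":0,"ty":0,"tz":-0.1,"spin":0}]'|grep -E "ee_pos|contact"
python3 plan.py "(.48,.1,.2,95),(.5095,.4438,.19,111.8),(.5095,.4438,.06,111.8)"
```

```text
time: 40.68
ee_pos: [0.4036, -0.21, 0.0166]
tool_rot: [0.0, 0.133, 0.991, -0.0]
contact_force: [0.2, -0.8, 0.3]
opening: 0.0601
gripper_force: 0.0
ee_pos: [0.4004, -0.2077, 0.093]
contact_force: [0.6, -0.3, -0.5]
ee_pos: [0.4045, -0.2106, 0.1982]
contact_force: [-0.1, 0.8, -1.0]
t 41.5 p [ 0.4045 -0.2106  0.1982] yaw 74.7 F [-0.1  0.8 -1. ] open 0.0852 grip 0
  tx 4.7 ty 159.8 tz -0.9 spin -10.2
  tx -23.6 ty 158.1 tz -0.9 spin -10.2
  tx -29.7 ty 170.0 tz 5.0 spin -8.4
  tx -54.2 ty 163.8 tz 5.0 spin -8.4
  tx 0.0 ty 0.0 tz 130.0 spin -0.0
```

```bash
python3 -m inch '[{"hand":100,"tx":0.001,"ty":0.03,"tz":0,"spin":-2},{"hand":100,"tx":0.002,"ty":0.06,"tz":0,"spin":-4},{"hand":100,"tx":0.003,"ty":0.095,"tz":0,"spin":-6},{"hand":100,"tx":0.004,"ty":0.128,"tz":0,"spin":-8},{"hand":100,"tx":0.005,"ty":0.16,"tz":0,"spin":-10}]'|grep -E "ee_pos|contact"
python3 -m inch '[{"hand":100,"tx":-0.005,"ty":0.032,"tz":0,"spin":-2},{"hand":100,"tx":-0.01,"ty":0.064,"tz":0,"spin":-4},{"hand":100,"tx":-0.015,"ty":0.096,"tz":0,"spin":-6},{"hand":100,"tx":-0.02,"ty":0.128,"tz":0,"spin":-8},{"hand":100,"tx":-0.024,"ty":0.158,"tz":0,"spin":-10}]'|grep -E "ee_pos|contact"
python3 -m inch '[{"hand":100,"tx":-0.006,"ty":0.034,"tz":0,"spin":-2},{"hand":100,"tx":-0.012,"ty":0.068,"tz":0,"spin":-4},{"hand":100,"tx":-0.018,"ty":0.102,"tz":0.001,"spin":-6},{"hand":100,"tx":-0.024,"ty":0.136,"tz":0.003,"spin":-8},{"hand":100,"tx":-0.03,"ty":0.17,"tz":0.005,"spin":-8.5}]'|grep -E "ee_pos|contact"
python3 plan.py "(.5095,.4438,.15,111.8),(.5095,.4438,.06,111.8)"
```

```text
ee_pos: [0.4398, -0.0524, 0.1938]
contact_force: [1.0, 0.9, -0.5]
ee_pos: [0.4784, 0.1026, 0.1937]
contact_force: [0.6, -0.1, -0.2]
ee_pos: [0.4943, 0.274, 0.1885]
contact_force: [0.4, -0.8, 0.4]
t 42.8 p [0.4943 0.274  0.1885] yaw 103.2 F [ 0.4 -0.8  0.4] open 0.0854 grip 0
  tx -53.7 ty 161.8 tz 38.5 spin -8.6
  tx 0.0 ty 0.0 tz 90.0 spin -0.0
```

```bash
python3 -m inch '[{"hand":100,"tx":-0.011,"ty":0.032,"tz":0,"spin":-2},{"hand":100,"tx":-0.022,"ty":0.064,"tz":0.01,"spin":-4},{"hand":100,"tx":-0.032,"ty":0.096,"tz":0.02,"spin":-6},{"hand":100,"tx":-0.043,"ty":0.13,"tz":0.03,"spin":-8},{"hand":100,"tx":-0.054,"ty":0.162,"tz":0.038,"spin":-8.5}]'|grep -E "ee_pos|contact"
python3 -m inch '[{"hand":100,"tx":0,"ty":0,"tz":0.03,"spin":0},{"hand":100,"tx":0,"ty":0,"tz":0.06,"spin":0},{"hand":100,"tx":0,"ty":0,"tz":0.09,"spin":0},{"hand":100,"tx":0,"ty":0,"tz":0.11,"spin":0},{"hand":100,"tx":0,"ty":0,"tz":0.12,"spin":0}]'|grep -E "ee_pos|contact"
python3 -m inch '[{"hand":100,"tx":0,"ty":0,"tz":0,"spin":0},{"hand":100,"tx":0,"ty":0,"tz":0,"spin":0},{"hand":100,"tx":0,"ty":0,"tz":0.005,"spin":0},{"hand":100,"tx":0,"ty":0,"tz":0.01,"spin":0},{"hand":100,"tx":0,"ty":0,"tz":0.01,"spin":0}]'|grep -E "ee_pos|contact"
python3 -m inch '[{"hand":100,"tx":0,"ty":0,"tz":0,"spin":0},{"hand":100,"tx":0,"ty":0,"tz":0,"spin":0},{"hand":100,"tx":0,"ty":0,"tz":0,"spin":0},{"hand":100,"tx":0,"ty":0,"tz":0,"spin":0},{"hand":100,"tx":0,"ty":0,"tz":0,"spin":0}]'|grep -E "ee_pos|contact"
python3 plan.py "(.5095,.4438,-.002,111.8)"
```

```text
ee_pos: [0.5097, 0.4437, 0.1492]
contact_force: [1.6, -0.0, 0.0]
ee_pos: [0.5071, 0.44, 0.0255]
contact_force: [-1.7, -0.9, 0.1]
ee_pos: [0.5119, 0.443, 0.024]
contact_force: [0.3, 0.4, -1.0]
ee_pos: [0.5115, 0.4429, 0.0236]
contact_force: [-0.6, -0.1, 0.5]
t 44.4 p [0.5115 0.4429 0.0236] yaw 111.7 F [-0.6 -0.1  0.5] open 0.0853 grip 0
  tx 1.5 ty 1.6 tz 25.6 spin -0.1
```

```bash
python3 -m inch '[{"hand":100,"tx":0.001,"ty":0.001,"tz":0.007,"spin":0},{"hand":100,"tx":0.001,"ty":0.001,"tz":0.014,"spin":0},{"hand":100,"tx":0.001,"ty":0.001,"tz":0.02,"spin":0},{"hand":100,"tx":0.001,"ty":0.001,"tz":0.024,"spin":0},{"hand":100,"tx":0.001,"ty":0.001,"tz":0.024,"spin":0}]'|grep -E "ee_pos|contact"
python3 -m inch '[{"hand":90,"tx":0,"ty":0,"tz":0,"spin":0},{"hand":80,"tx":0,"ty":0,"tz":0,"spin":0},{"hand":72,"tx":0,"ty":0,"tz":0,"spin":0},{"hand":65,"tx":0,"ty":0,"tz":0,"spin":0},{"hand":55,"tx":0,"ty":0,"tz":0,"spin":0}]' 40
python3 -m inch '[{"hand":50,"tx":0,"ty":0,"tz":0,"spin":0},{"hand":50,"tx":0,"ty":0,"tz":0,"spin":0},{"hand":50,"tx":0,"ty":0,"tz":0,"spin":0},{"hand":50,"tx":0,"ty":0,"tz":0,"spin":0},{"hand":50,"tx":0,"ty":0,"tz":0,"spin":0}]' 50
python3 -m inch '[{"hand":50,"tx":0,"ty":0,"tz":-0.005,"spin":0},{"hand":50,"tx":0,"ty":0,"tz":-0.02,"spin":0},{"hand":50,"tx":0,"ty":0,"tz":-0.05,"spin":0},{"hand":50,"tx":0,"ty":0,"tz":-0.08,"spin":0},{"hand":50,"tx":0,"ty":0,"tz":-0.11,"spin":0}]' 50
python3 plan.py "(.52,.3,.15,98),(.656,.200,.12,91)"
```

```text
ee_pos: [0.5087, 0.4424, -0.0031]
contact_force: [-1.2, -0.5, -0.3]
time: 45.27
ee_pos: [0.5107, 0.4437, 0.0003]
tool_rot: [0.001, -0.188, 0.982, 0.0]
contact_force: [-0.5, 0.6, 1.4]
opening: 0.0608
gripper_force: 45.2
time: 45.68
ee_pos: [0.5107, 0.4437, 0.0003]
tool_rot: [0.001, -0.188, 0.982, 0.0]
contact_force: [-1.1, -0.7, 5.2]
opening: 0.0605
gripper_force: 54.7
time: 46.1
ee_pos: [0.5087, 0.4422, 0.1082]
tool_rot: [-0.002, -0.188, 0.982, -0.001]
contact_force: [0.9, 0.9, -0.4]
opening: 0.0609
gripper_force: 54.3
t 46.1 p [0.5087 0.4422 0.1082] yaw 111.7 F [ 0.9  0.9 -0.4] open 0.0609 grip 54
  tx 42.0 ty -136.3 tz -41.8 spin 13.7
  tx -120.8 ty -118.0 tz 30.0 spin 7.0
```

```bash
python3 -m inch '[{"hand":50,"tx":0.006,"ty":-0.02,"tz":-0.01,"spin":2},{"hand":50,"tx":0.014,"ty":-0.045,"tz":-0.02,"spin":5},{"hand":50,"tx":0.022,"ty":-0.075,"tz":-0.03,"spin":8},{"hand":50,"tx":0.032,"ty":-0.105,"tz":-0.04,"spin":11},{"hand":50,"tx":0.042,"ty":-0.136,"tz":-0.042,"spin":13.7}]'|grep -E "ee_pos|contact"
python3 -m inch '[{"hand":50,"tx":-0.022,"ty":-0.022,"tz":0.005,"spin":1},{"hand":50,"tx":-0.046,"ty":-0.046,"tz":0.01,"spin":3},{"hand":50,"tx":-0.07,"ty":-0.07,"tz":0.02,"spin":5},{"hand":50,"tx":-0.095,"ty":-0.095,"tz":0.03,"spin":7},{"hand":50,"tx":-0.121,"ty":-0.118,"tz":0.03,"spin":7}]'|grep -E "ee_pos|contact"
python3 -m inch '[{"hand":50,"tx":0,"ty":0,"tz":0,"spin":0},{"hand":50,"tx":0,"ty":0,"tz":0,"spin":0},{"hand":50,"tx":0,"ty":0,"tz":0.01,"spin":0},{"hand":50,"tx":0,"ty":0,"tz":0.02,"spin":0},{"hand":50,"tx":0,"ty":0,"tz":0.02,"spin":0}]'|grep -E "ee_pos|contact"
python3 -m inch '[{"hand":50,"tx":0,"ty":0,"tz":0,"spin":0},{"hand":50,"tx":0,"ty":0,"tz":0,"spin":0},{"hand":50,"tx":0,"ty":0,"tz":0,"spin":0},{"hand":50,"tx":0,"ty":0,"tz":0,"spin":0},{"hand":50,"tx":0,"ty":0,"tz":0,"spin":0}]'|grep -E "ee_pos|contact"
python3 plan.py "(.657,.202,.05,91),(.657,.202,.0265,91)"
```

```text
ee_pos: [0.5212, 0.3004, 0.1522]
contact_force: [0.3, 0.1, 0.5]
ee_pos: [0.656, 0.1993, 0.1171]
contact_force: [-0.1, 0.8, -1.2]
ee_pos: [0.6546, 0.202, 0.098]
contact_force: [-1.5, 0.7, -2.0]
ee_pos: [0.6577, 0.2016, 0.1021]
contact_force: [0.5, 0.2, -0.7]
t 47.8 p [0.6577 0.2016 0.1021] yaw 91.0 F [ 0.5  0.2 -0.7] open 0.0606 grip 54
  tx 0.7 ty 0.4 tz 52.1 spin -0.0
  tx 0.0 ty 0.0 tz 23.5 spin -0.0
```

```bash
python3 -m inch '[{"hand":50,"tx":0.0005,"ty":0,"tz":0.012,"spin":0},{"hand":50,"tx":0.0005,"ty":0,"tz":0.024,"spin":0},{"hand":50,"tx":0.0005,"ty":0,"tz":0.036,"spin":0},{"hand":50,"tx":0.0005,"ty":0,"tz":0.048,"spin":0},{"hand":50,"tx":0.0005,"ty":0,"tz":0.052,"spin":0}]'|grep -E "ee_pos|contact"
python3 -m inch '[{"hand":50,"tx":0,"ty":0,"tz":0.005,"spin":0},{"hand":50,"tx":0,"ty":0,"tz":0.01,"spin":0},{"hand":50,"tx":0,"ty":0,"tz":0.015,"spin":0},{"hand":50,"tx":0,"ty":0,"tz":0.018,"spin":0},{"hand":50,"tx":0,"ty":0,"tz":0.018,"spin":0}]'|grep -E "ee_pos|contact"
python3 -m inch '[{"hand":50,"tx":0,"ty":0,"tz":0,"spin":0},{"hand":50,"tx":0,"ty":0,"tz":0,"spin":0},{"hand":50,"tx":0,"ty":0,"tz":0.001,"spin":0},{"hand":50,"tx":0,"ty":0,"tz":0.002,"spin":0},{"hand":50,"tx":0,"ty":0,"tz":0.002,"spin":0}]'|grep -E "ee_pos|contact"
python3 -m inch '[{"hand":50,"tx":0,"ty":0,"tz":0,"spin":0},{"hand":50,"tx":0,"ty":0,"tz":0,"spin":0},{"hand":50,"tx":0,"ty":0,"tz":0,"spin":0},{"hand":50,"tx":0,"ty":0,"tz":0,"spin":0},{"hand":50,"tx":0,"ty":0,"tz":0,"spin":0}]'|grep -E "ee_pos|contact"
```

```text
ee_pos: [0.6544, 0.2007, 0.0446]
contact_force: [-1.4, -0.3, -1.9]
ee_pos: [0.6565, 0.2012, 0.0306]
contact_force: [-0.1, -0.7, -0.8]
ee_pos: [0.6569, 0.2013, 0.0293]
contact_force: [-1.3, -0.5, -1.0]
ee_pos: [0.6569, 0.2013, 0.0293]
contact_force: [-0.8, -1.0, -1.5]
```

```bash
python3 -m inch '[{"hand":50,"tx":0,"ty":0,"tz":0.001,"spin":0},{"hand":50,"tx":0,"ty":0,"tz":0.002,"spin":0},{"hand":50,"tx":0,"ty":0,"tz":0.003,"spin":0},{"hand":50,"tx":0,"ty":0,"tz":0.0035,"spin":0},{"hand":50,"tx":0,"ty":0,"tz":0.0035,"spin":0}]'|grep -E "ee_pos|contact"
python3 -m inch '[{"hand":50,"tx":-0.002,"ty":0,"tz":0,"spin":0},{"hand":50,"tx":-0.004,"ty":0,"tz":0,"spin":0},{"hand":50,"tx":-0.006,"ty":0,"tz":0,"spin":0},{"hand":50,"tx":-0.008,"ty":0,"tz":0,"spin":0},{"hand":50,"tx":-0.009,"ty":0,"tz":0,"spin":0}]'|grep -E "ee_pos|contact"
python3 -m inch '[{"hand":50,"tx":-0.001,"ty":0,"tz":0,"spin":0},{"hand":50,"tx":-0.002,"ty":0,"tz":0,"spin":0},{"hand":50,"tx":-0.003,"ty":0,"tz":0,"spin":0},{"hand":50,"tx":-0.003,"ty":0,"tz":0,"spin":0},{"hand":50,"tx":-0.003,"ty":0,"tz":0,"spin":0}]'|grep -E "ee_pos|contact"
python3 -m inch '[{"hand":50,"tx":-0.001,"ty":0,"tz":0,"spin":0},{"hand":50,"tx":-0.002,"ty":0,"tz":0,"spin":0},{"hand":50,"tx":-0.002,"ty":0,"tz":0,"spin":0},{"hand":50,"tx":-0.002,"ty":0,"tz":0,"spin":0},{"hand":50,"tx":-0.002,"ty":0,"tz":0,"spin":0}]'|grep -E "ee_pos|contact"
```

```text
ee_pos: [0.6567, 0.2013, 0.0255]
contact_force: [-0.2, -0.7, -1.0]
ee_pos: [0.6664, 0.2014, 0.0259]
contact_force: [0.0, -0.0, -1.8]
ee_pos: [0.6683, 0.2015, 0.0256]
contact_force: [-1.5, 0.9, -1.1]
ee_pos: [0.6684, 0.2015, 0.0254]
contact_force: [-6.3, -0.7, 2.4]
```

```bash
python3 -m inch '[{"hand":50,"tx":0.001,"ty":0.001,"tz":0,"spin":0},{"hand":50,"tx":0.001,"ty":0.002,"tz":0,"spin":0},{"hand":50,"tx":0.001,"ty":0.003,"tz":0,"spin":0},{"hand":50,"tx":0.001,"ty":0.004,"tz":0,"spin":0},{"hand":50,"tx":0.001,"ty":0.005,"tz":0,"spin":0}]'|grep -E "ee_pos|contact"
python3 -m inch '[{"hand":50,"tx":0,"ty":0.001,"tz":0,"spin":0},{"hand":50,"tx":0,"ty":0.002,"tz":0,"spin":0},{"hand":50,"tx":0,"ty":0.003,"tz":0,"spin":0},{"hand":50,"tx":0,"ty":0.003,"tz":0,"spin":0},{"hand":50,"tx":0,"ty":0.003,"tz":0,"spin":0}]'|grep -E "ee_pos|contact"
python3 -m inch '[{"hand":50,"tx":0,"ty":0.001,"tz":0,"spin":0},{"hand":50,"tx":0,"ty":0.002,"tz":0,"spin":0},{"hand":50,"tx":0,"ty":0.002,"tz":0,"spin":0},{"hand":50,"tx":0,"ty":0.002,"tz":0,"spin":0},{"hand":50,"tx":0,"ty":0.002,"tz":0,"spin":0}]'|grep -E "ee_pos|contact"
python3 -m inch '[{"hand":50,"tx":0,"ty":0.001,"tz":0,"spin":0},{"hand":50,"tx":0,"ty":0.002,"tz":0,"spin":0},{"hand":50,"tx":0,"ty":0.002,"tz":0,"spin":0},{"hand":50,"tx":0,"ty":0.002,"tz":0,"spin":0},{"hand":50,"tx":0,"ty":0.002,"tz":0,"spin":0}]'|grep -E "ee_pos|contact"
```

```text
ee_pos: [0.6684, 0.2054, 0.0248]
contact_force: [-4.2, -1.9, -1.1]
ee_pos: [0.6684, 0.2086, 0.0248]
contact_force: [-4.6, -2.4, -0.6]
ee_pos: [0.6684, 0.2094, 0.0248]
contact_force: [-4.8, -4.3, 0.3]
ee_pos: [0.6684, 0.2095, 0.0248]
contact_force: [-5.5, -7.5, 0.3]
```

```bash
python3 -m inch '[{"hand":50,"tx":0,"ty":-0.001,"tz":0.001,"spin":0},{"hand":50,"tx":0,"ty":-0.002,"tz":0.001,"spin":0},{"hand":50,"tx":0.001,"ty":-0.002,"tz":0.001,"spin":0},{"hand":50,"tx":0.001,"ty":-0.002,"tz":0.001,"spin":0},{"hand":50,"tx":0.001,"ty":-0.002,"tz":0.001,"spin":0}]'|grep -E "ee_pos|contact"
python3 -m inch '[{"hand":74,"tx":0,"ty":0,"tz":0,"spin":0},{"hand":76,"tx":0,"ty":0,"tz":0,"spin":0},{"hand":80,"tx":0,"ty":0,"tz":0,"spin":0},{"hand":80,"tx":0,"ty":0,"tz":0,"spin":0},{"hand":80,"tx":0,"ty":0,"tz":0,"spin":0}]'
python3 -m inch '[{"hand":80,"tx":0,"ty":0.001,"tz":0,"spin":0},{"hand":80,"tx":0,"ty":0.002,"tz":0,"spin":0},{"hand":80,"tx":0,"ty":0.003,"tz":0,"spin":0},{"hand":80,"tx":0,"ty":0.004,"tz":0,"spin":0},{"hand":80,"tx":0,"ty":0.004,"tz":0,"spin":0}]'
python3 plan.py
```

```text
ee_pos: [0.6684, 0.2094, 0.0245]
contact_force: [-4.0, -4.7, 0.9]
time: 53.6
ee_pos: [0.6696, 0.2122, 0.0255]
tool_rot: [0.001, -0.009, 1.0, 0.0]
contact_force: [0.6, 0.4, -0.6]
opening: 0.0682
gripper_force: 0.0
time: 54.02
ee_pos: [0.6692, 0.2133, 0.025]
tool_rot: [0.0, -0.008, 1.0, -0.002]
contact_force: [0.0, -6.4, 0.6]
opening: 0.0684
gripper_force: 2.8
t 54.0 p [0.6692 0.2133 0.025 ] yaw 90.9 F [ 0.  -6.4  0.6] open 0.0684 grip 3
```

```bash
python3 -m inch '[{"hand":80,"tx":0,"ty":0.002,"tz":0,"spin":0},{"hand":80,"tx":0,"ty":0.002,"tz":0,"spin":0},{"hand":80,"tx":0,"ty":0.002,"tz":0,"spin":0},{"hand":80,"tx":0,"ty":0,"tz":0,"spin":0},{"hand":80,"tx":0,"ty":-0.004,"tz":0,"spin":0}]'|grep -E "ee_pos|contact"
python3 -m inch '[{"hand":84,"tx":0,"ty":-0.002,"tz":0,"spin":0},{"hand":88,"tx":0,"ty":-0.002,"tz":0,"spin":0},{"hand":92,"tx":0,"ty":-0.002,"tz":-0.01,"spin":0},{"hand":95,"tx":0,"ty":-0.002,"tz":-0.03,"spin":0},{"hand":95,"tx":0,"ty":-0.002,"tz":-0.06,"spin":0}]'|grep -E "ee_pos|contact"
python3 -m inch '[{"hand":20,"tx":0.02,"ty":0,"tz":0,"spin":0},{"hand":0,"tx":0.045,"ty":0,"tz":0,"spin":0},{"hand":0,"tx":0.07,"ty":0,"tz":0,"spin":0},{"hand":0,"tx":0.085,"ty":0,"tz":0,"spin":0},{"hand":0,"tx":0.085,"ty":0,"tz":0,"spin":0}]'|grep -E "ee_pos|contact"
python3 -m inch '[{"hand":0,"tx":0,"ty":0,"tz":0,"spin":0},{"hand":0,"tx":0,"ty":0,"tz":0,"spin":0},{"hand":0,"tx":0,"ty":0,"tz":0.01,"spin":0},{"hand":0,"tx":0,"ty":0,"tz":0.02,"spin":0},{"hand":0,"tx":0,"ty":0,"tz":0.03,"spin":0}]'
python3 plan.py "(.584,.209,.031,91)"
```

```text
ee_pos: [0.6689, 0.2117, 0.025]
contact_force: [0.8, 0.7, -1.0]
ee_pos: [0.6659, 0.2097, 0.0818]
contact_force: [-0.5, 0.5, -0.5]
ee_pos: [0.5806, 0.209, 0.0856]
contact_force: [-0.1, 0.1, -0.1]
time: 55.68
ee_pos: [0.5843, 0.208, 0.0534]
tool_rot: [-0.0, -0.008, 1.0, -0.0]
contact_force: [0.8, -0.2, -0.9]
opening: 0.0003
gripper_force: 0.0
t 55.7 p [0.5843 0.208  0.0534] yaw 90.9 F [ 0.8 -0.2 -0.9] open 0.0003 grip 0
  tx 0.2 ty 1.0 tz 22.4 spin -0.1
```

```bash
python3 -m inch '[{"hand":0,"tx":0.001,"ty":0.001,"tz":0.008,"spin":0},{"hand":0,"tx":0.001,"ty":0.001,"tz":0.016,"spin":0},{"hand":0,"tx":0.001,"ty":0.001,"tz":0.02,"spin":0},{"hand":0,"tx":0.001,"ty":0.001,"tz":0.021,"spin":0},{"hand":0,"tx":0.001,"ty":0.001,"tz":0.021,"spin":0}]'|grep -E "ee_pos|contact"
python3 -m inch '[{"hand":0,"tx":-0.003,"ty":0,"tz":0,"spin":0},{"hand":0,"tx":-0.006,"ty":0,"tz":0,"spin":0},{"hand":0,"tx":-0.009,"ty":0,"tz":0,"spin":0},{"hand":0,"tx":-0.011,"ty":0,"tz":0,"spin":0},{"hand":0,"tx":-0.011,"ty":0,"tz":0,"spin":0}]'|grep -E "ee_pos|contact"
python3 -m inch '[{"hand":0,"tx":-0.001,"ty":0,"tz":0,"spin":0},{"hand":0,"tx":-0.002,"ty":0,"tz":0,"spin":0},{"hand":0,"tx":-0.003,"ty":0,"tz":0,"spin":0},{"hand":0,"tx":-0.003,"ty":0,"tz":0,"spin":0},{"hand":0,"tx":-0.003,"ty":0,"tz":0,"spin":0}]'|grep -E "ee_pos|contact"
python3 -m inch '[{"hand":0,"tx":-0.001,"ty":0,"tz":0,"spin":0},{"hand":0,"tx":-0.002,"ty":0,"tz":0,"spin":0},{"hand":0,"tx":-0.003,"ty":0,"tz":0,"spin":0},{"hand":0,"tx":-0.003,"ty":0,"tz":0,"spin":0},{"hand":0,"tx":-0.003,"ty":0,"tz":0,"spin":0}]'|grep -E "ee_pos|contact"
```

```text
ee_pos: [0.5823, 0.209, 0.0331]
contact_force: [-1.0, 0.4, -0.1]
ee_pos: [0.5947, 0.2093, 0.0343]
contact_force: [0.0, -0.2, -0.5]
ee_pos: [0.5967, 0.2093, 0.0337]
contact_force: [-1.0, -0.0, 0.5]
ee_pos: [0.5995, 0.2093, 0.0337]
contact_force: [-1.5, 0.3, 0.2]
```

```bash
python3 -m inch '[{"hand":0,"tx":-0.001,"ty":0,"tz":0,"spin":0},{"hand":0,"tx":-0.002,"ty":0,"tz":0,"spin":0},{"hand":0,"tx":-0.003,"ty":0,"tz":0,"spin":0},{"hand":0,"tx":-0.003,"ty":0,"tz":0,"spin":0},{"hand":0,"tx":-0.003,"ty":0,"tz":0,"spin":0}]'|grep -E "ee_pos|contact"
python3 -m inch '[{"hand":0,"tx":-0.001,"ty":0,"tz":0,"spin":0},{"hand":0,"tx":-0.002,"ty":0,"tz":0,"spin":0},{"hand":0,"tx":-0.002,"ty":0,"tz":0,"spin":0},{"hand":0,"tx":-0.002,"ty":0,"tz":0,"spin":0},{"hand":0,"tx":-0.002,"ty":0,"tz":0,"spin":0}]'|grep -E "ee_pos|contact"
```

```text
ee_pos: [0.5996, 0.2093, 0.0336]
contact_force: [-8.0, -0.3, 4.4]
ee_pos: [0.5997, 0.2093, 0.0336]
contact_force: [-12.9, -1.0, 8.2]
```

```bash
python3 -m inch '[{"hand":0,"tx":0.005,"ty":0,"tz":0,"spin":0},{"hand":0,"tx":0.015,"ty":0,"tz":0,"spin":0},{"hand":0,"tx":0.02,"ty":0,"tz":-0.03,"spin":0},{"hand":0,"tx":0.02,"ty":0,"tz":-0.07,"spin":0},{"hand":0,"tx":0.02,"ty":0,"tz":-0.11,"spin":0}]'|grep -E "ee_pos|contact"
python3 -m inch '[{"hand":0,"tx":0,"ty":0,"tz":-0.04,"spin":0},{"hand":0,"tx":0.02,"ty":0.025,"tz":-0.06,"spin":0},{"hand":0,"tx":0.04,"ty":0.055,"tz":-0.07,"spin":0},{"hand":0,"tx":0.06,"ty":0.085,"tz":-0.07,"spin":0},{"hand":0,"tx":0.08,"ty":0.115,"tz":-0.07,"spin":0}]'|grep -E "ee_pos|contact"
python3 -m inch '[{"hand":0,"tx":0.02,"ty":0.03,"tz":0,"spin":0},{"hand":0,"tx":0.04,"ty":0.06,"tz":0,"spin":0},{"hand":0,"tx":0.06,"ty":0.09,"tz":0,"spin":0},{"hand":0,"tx":0.08,"ty":0.12,"tz":0,"spin":0},{"hand":0,"tx":0.1,"ty":0.15,"tz":0,"spin":0}]'|grep -E "ee_pos|contact"
python3 - <<'E'
from h import *
from bench import eyes
for n in("top","side"): cv2.imwrite(f"pics/{n}11.png",eyes.camera(n))
s,t="pics/side11.png","pics/top11.png"
mos([(s,272,238),(s,300,353),(s,356,215),(t,270,205),(s,406,320),(t,404,271)],"pics/m14.png",s=4,w=66,h=60,cols=3)
E
```

```text
ee_pos: [0.5835, 0.2088, 0.143]
contact_force: [1.7, 0.5, 0.9]
ee_pos: [0.5039, 0.3242, 0.2162]
contact_force: [-0.1, -0.2, -0.7]
ee_pos: [0.3999, 0.4728, 0.2142]
contact_force: [1.3, -0.2, 0.0]
```

View pics/m14.png

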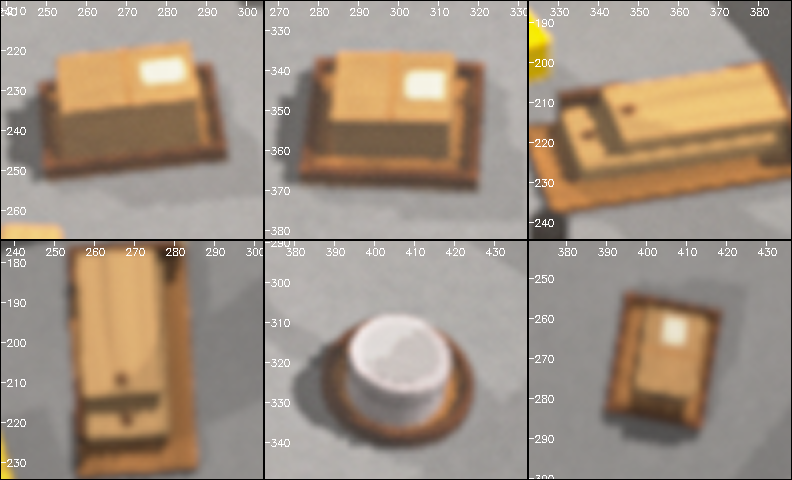

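```bash
python3 -c "
from bench import workorder; print(workorder.finish_job())"
```

```text
the job is handed in; nothing more can be done
None
```

The job is handed in at about 59 s of the 134 s allowed: the final pictures show the tin and both cartons in their trays, and the short board on the long one, both pushed against both fences (about 7 to 14 N); I did not recheck the bottle's position at the end, but nothing was moved at it.

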